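# Stir the bearing media, lid the soak cup and lift off the outer cover

## Robot

A 6-joint arm with a two-finger parallel gripper is mounted at the origin on the work surface. World frame = base frame: x ahead of the robot, y to its left, z up, the work surface at z = 0. Lengths are in m, angles in rad, forces in N, time in s.
With the tool pointing down it reaches from about 0.35 to 0.85 m from the base axis. Payload 8.1 kg.
Tool frame: the origin (TCP) lies at the very end of the fingers, on their centre line; the grasp point (between the pads) lies 19 mm behind it; z points along the fingers, y is the line along which they close (so a half turn about z gives the same grasp; the last joint's range is limited). The gripper opens to 93 mm and grips with 3 to 60 N. Pads are 15 mm wide; open, the fingers measure 128 mm over their backs; the gripper's body (75 mm by 188 mm) begins 65 mm behind the grasp point.
Start: joints at [1.027, 0.13, 1.488, -0, 1.523, -0.085], TCP at [0.266, 0.538, 0.219] pointing down, gripper open.
Joint ranges: [-2.96, 2.96], [-0.89, 2.26], [0.02, 2.5], [-1.34, 4.48], [0, 2.73], [-2.66, 2.66]. Speed limits (rad/s): [2.39, 2.39, 2.79, 3.14, 3.14, 3.14].

## Interface

Orientations are given as a rotation vector (axis times angle).
In Python, from plant import monitor, eyes, ticket gives the robot as it stands.
- The arm moves only by the tool arm_command, never from a script. Its argument "deltas" is a list that holds one entry, the list of rows, each a list of 6 numbers: the shift along the world's x, y, z in cm, then the turn, a rotation vector about the world's x, y, z in degrees. In form: [[[tx, ty, tz, rx, ry, rz], ...]]. A call has 1 to 12 rows; each row shifts and turns the commanded pose from where the row before left it; what a row does not reach is not made up. A row lasts 1/12 s, in which the tool goes at most 41.7 mm and 7.16 degrees, less where a joint would pass 70% of its speed; a pose out of reach is approached as far as the arm can. A call is refused whole if a number of a shift passes 4.17 or a number of a turn 7.16, either way. A call with a gripper value outside its range is refused whole. "gripper" is the opening, from -1 (shut) to 1 (fully open), set as the call begins (left out, the last holds). The fingers move at their own pace and stop on an object; "squeeze" is the grip in N (left out, the last holds). Time passes only in rows, so rows that do not move let the fingers close. It gives the time, the measured TCP pose, the force, the opening and the grip force at its end, in the units of the state.
- monitor.read_state(): the state, without advancing time (a new reading comes with each control period).
- eyes.read_camera(name): name is "side" or "top" or "wrist"; returns the picture (400x640x3 uint8, blue, green, red); there is no depth.
- eyes.camera_model(name): a dict with "fx", "fy", "cx", "cy" (pixels), "rvec" (rotation vector, rad) and "tvec" (3), from world to camera coordinates, as OpenCV has them. Camera axes: x right, y down, z forward; pixel columns grow to the right and rows downward; lengths in m; the calibration is good to about 2 mm. The wrist camera is an equidistant fisheye: a pixel r from the principal point sees the ray r / f radians off the axis. A picture is of the moment at which its call begins: read the wrist's pose just before it. camera_model takes no time and is no camera call; for the wrist camera it gives the pose at the moment of the call.
- ticket.close_job(): hands the job in; it is judged then, once.
The state is a dict: "t": time; "q": joint angles; "dq": joint speeds; "joint_torque": joint torques, N m; "tool_pos": TCP position; "orientation": TCP orientation; "force": force on the tool from outside, world axes, zero at the start; "wrist_torque": the same for the moment, N m; "opening": finger opening in m; "gripper_force": force on a finger pad.
Only numpy, scipy, OpenCV 4.12 (cv2) and the standard library are available. Lean on these libraries where they do the work, as an engineer would, in place of code of your own. Each camera call takes 0.05 s, during which the arm holds its last target. There are 200 camera calls.

## Task

With the rod from the wooden block, stir the chunky beads in the clear soak cup until most of them have clearly changed places, none leaving the cup, and stand the rod back in its hole with its collar down on the block. Then take the nested lid pair by the inner lid's knob, lower both together until the inner lid sits fully home on the cup before letting go, and lift the outer lid alone by its collar, leaving the inner lid seated so that its vents are open. Finish while still holding the outer lid gripped, level and still, about 10 cm straight above where it sat on the cup; leave the other things on the counter alone.

Things in the scene. Friction and masses are not known exactly. Their poses are not given: they have to be found in the camera images.
- cup: clear plastic straight-sided soak cup, fixed to the counter: outside diameter 88 mm, inside diameter 80 mm, height 62 mm, floor 5 mm thick, on a grey foot plate of diameter 112 mm, 4 mm high. Origin at the centre of its underside on the counter, z up. The five beads lie in it; a rod turned in the middle slips past them, one swept round near the wall drives them along
- cup_rim (a point): centre of the cup's mouth, level with its rim, 62 mm above the counter; z up
- rod: steel stirring rod of 80 g, 128 mm long, standing upright in the wooden block at the start. Origin at the centre of its lower tip, z along the rod to the handle. Shaft diameter 8 mm from 0 to 62 mm, collar disc diameter 26 mm from 62 to 68 mm, black square handle 16 x 16 mm (sides along x and y) from 68 to 128 mm, gripped from above
- rod_collar (a point): centre of the underside of the rod's collar disc, 62 mm above its tip
- rod_stand: wooden block 50 x 50 x 70 mm high (foot board 74 x 74 mm, 8 mm high), fixed, with a vertical hole of diameter 15 mm, mouth chamfered by 3 mm, right through its centre; the rod hangs in it with the collar on the block's top. Origin at the centre of its underside
- rod_stand_mouth (a point): centre of the hole's mouth on the block's top, 70 mm above the counter
- lid_rest: black plastic open ring holder on which the nested lids start: outside diameter 88 mm, inside 80 mm, 30 mm high, on a foot of diameter 120 mm, 5 mm high; fixed. Origin at the centre of its underside
- inner_lid: steel inner lid, about 120 g. Origin at the centre of its flange's underside, which rests on the rim; z up. Flange diameter 88 mm, 4 mm thick; below, a plug of diameter 74 mm, 10 mm deep, chamfered foot, 3 mm play all round in the cup; above, a stem of diameter 12 mm to z = 30 mm, then the knob, diameter 18 mm, z = 30 to 54 mm. Lifted by the knob, it carries the outer lid along
- inner_knob (a point): centre of the inner lid's knob, 42 mm above the inner lid's origin; the knob stands out of the outer lid's collar, its 18 mm part from 2 to 26 mm above the collar's top
- outer_lid: aluminium outer lid, about 140 g, loose on the inner lid's flange (origin 4 mm above the inner's when nested). Origin at the centre of its top plate's underside, z up. Plate diameter 100 mm, z = 0 to 4 mm; skirt outside diameter 101, inside 95 mm, down to z = -14 mm, round the flange and rim with 3.5 mm play; collar outside diameter 44 mm, z = 4 to 24 mm, for gripping
- outer_collar (a point): centre of the outer lid's collar, 14 mm above the outer lid's origin. A hole of diameter 28 mm runs through plate and collar; it is free of the inner lid's knob once the outer lid has been raised 50 mm
- bead0: one of five equal white ceramic barrel beads, diameter 20 mm, 16 mm high, 16 g, loose in the cup; at the start all five stand in a ring of about 26 mm radius about the cup's axis, its middle free. Origin at its centre
- bead1: one of five equal white ceramic barrel beads, diameter 20 mm, 16 mm high, 16 g, loose in the cup; at the start all five stand in a ring of about 26 mm radius about the cup's axis, its middle free. Origin at its centre
- bead2: one of five equal white ceramic barrel beads, diameter 20 mm, 16 mm high, 16 g, loose in the cup; at the start all five stand in a ring of about 26 mm radius about the cup's axis, its middle free. Origin at its centre
- bead3: one of five equal white ceramic barrel beads, diameter 20 mm, 16 mm high, 16 g, loose in the cup; at the start all five stand in a ring of about 26 mm radius about the cup's axis, its middle free. Origin at its centre
- bead4: one of five equal white ceramic barrel beads, diameter 20 mm, 16 mm high, 16 g, loose in the cup; at the start all five stand in a ring of about 26 mm radius about the cup's axis, its middle free. Origin at its centre
- yoyo: bronze yo-yo lying flat, diameter 56 mm, 40 mm high, loose bystander; origin at the centre of its underside
- pad_tin: round green tin of silicone pads, diameter 63 mm, 24 mm high, loose bystander; origin at the centre of its underside
- puller: chrome bearing puller lying flat, about 101 x 50 mm, 16 mm high, loose bystander; origin under its middle, x along its length
- hex_key: dark hex key lying flat, 78 x 27 mm, 6 mm thick, loose bystander; origin under the middle of its long arm, x along it
Mind the look-alikes: they are no part of the job. There is more than one size of the rod; the one meant has the size given above. Several things have the shape of the outer_lid; the one meant has the colours described above.

How it is judged:
On the way, in this order (a step that is already met when the one before it is completed fails the run):
1. the gripped rod is down in the cup and at least three of the five beads are each over 15 mm from where they started (horizontal distance between rod and cup_rim below 0.04 m and z of rod in the frame of cup_rim below -0.02 m and contact force between the fingers and rod above 0.5 N and (distance of each of bead0, bead1, bead2 from where it was at the start of the episode above 0.015 m or distance of each of bead0, bead1, bead3 from where it was at the start of the episode above 0.015 m or distance of each of bead0, bead1, bead4 from where it was at the start of the episode above 0.015 m or distance of each of bead0, bead2, bead3 from where it was at the start of the episode above 0.015 m or distance of each of bead0, bead2, bead4 from where it was at the start of the episode above 0.015 m or distance of each of bead0, bead3, bead4 from where it was at the start of the episode above 0.015 m or distance of each of bead1, bead2, bead3 from where it was at the start of the episode above 0.015 m or distance of each of bead1, bead2, bead4 from where it was at the start of the episode above 0.015 m or distance of each of bead1, bead3, bead4 from where it was at the start of the episode above 0.015 m or distance of each of bead2, bead3, bead4 from where it was at the start of the episode above 0.015 m)).
2. the rod stands back in its hole, collar on the block, let go (horizontal distance between rod_collar and rod_stand_mouth below 0.008 m and z of rod_collar in the frame of rod_stand_mouth below 0.004 m and angle between rod's own z axis and vertical below 0.15 rad and contact force between the fingers and rod below 0.1 N), for 0.2 s.
3. the lid pair is lowered: the inner lid sits on the cup with the outer lid still nested on it, and the fingers still hold the inner lid (horizontal distance between inner_lid and cup_rim below 0.005 m and z of inner_lid in the frame of cup_rim between -0.004 and 0.003 m and angle between inner_lid's own z axis and vertical below 0.08 rad and z of outer_lid in the frame of inner_lid below 0.008 m and contact force between the fingers and inner_lid above 0.5 N), for 0.2 s.
4. the outer lid, gripped, is 30 mm up with the inner lid still seated (horizontal distance between inner_lid and cup_rim below 0.005 m and z of inner_lid in the frame of cup_rim between -0.004 and 0.003 m and angle between inner_lid's own z axis and vertical below 0.08 rad and z of outer_lid in the frame of cup_rim above 0.034 m and contact force between the fingers and outer_lid above 0.5 N), for 0.1 s.
At the end, for the whole second after the job is handed in: Outer lid held still, level within 0.2 rad, 70 to 160 mm above the rim, within 40 mm of the cup axis, fingers off the inner lid; inner lid on the cup, centred within 5 mm, down within 3 mm, level within 0.08 rad; rod in its hole, collar within 4 mm of the block; all beads in the cup (horizontal distance between inner_lid and cup_rim below 0.005 m and z of inner_lid in the frame of cup_rim between -0.004 and 0.003 m and angle between inner_lid's own z axis and vertical below 0.08 rad and horizontal distance between rod_collar and rod_stand_mouth below 0.008 m and z of rod_collar in the frame of rod_stand_mouth below 0.004 m and angle between rod's own z axis and vertical below 0.15 rad and z of outer_lid in the frame of cup_rim between 0.07 and 0.16 m and horizontal distance between outer_lid and cup_rim below 0.04 m and angle between outer_lid's own z axis and vertical below 0.2 rad and linear speed of outer_lid below 0.03 m/s and contact force between the fingers and outer_lid above 0.5 N and contact force between the fingers and inner_lid below 0.5 N and not (horizontal distance between bead0 and cup_rim above 0.045 m or z of bead0 in the frame of cup_rim above 0 m) and not (horizontal distance between bead1 and cup_rim above 0.045 m or z of bead1 in the frame of cup_rim above 0 m) and not (horizontal distance between bead2 and cup_rim above 0.045 m or z of bead2 in the frame of cup_rim above 0 m) and not (horizontal distance between bead3 and cup_rim above 0.045 m or z of bead3 in the frame of cup_rim above 0 m) and not (horizontal distance between bead4 and cup_rim above 0.045 m or z of bead4 in the frame of cup_rim above 0 m)); the arm keeps its last pose, push and grip.
It fails at once if a bead leaves the cup ((horizontal distance between bead0 and cup_rim above 0.045 m or z of bead0 in the frame of cup_rim above 0 m) or (horizontal distance between bead1 and cup_rim above 0.045 m or z of bead1 in the frame of cup_rim above 0 m) or (horizontal distance between bead2 and cup_rim above 0.045 m or z of bead2 in the frame of cup_rim above 0 m) or (horizontal distance between bead3 and cup_rim above 0.045 m or z of bead3 in the frame of cup_rim above 0 m) or (horizontal distance between bead4 and cup_rim above 0.045 m or z of bead4 in the frame of cup_rim above 0 m)).
It fails at once if the outer lid comes off the inner lid (over 12 mm apart) while the inner lid is not seated on the cup (z of outer_lid in the frame of inner_lid above 0.012 m and not (horizontal distance between inner_lid and cup_rim below 0.005 m and z of inner_lid in the frame of cup_rim between -0.004 and 0.003 m and angle between inner_lid's own z axis and vertical below 0.08 rad)).
It fails at once if the yo-yo, the pad tin, the puller or the hex key is moved by over 20 mm (distance of any of yoyo, pad_tin, puller, hex_key from where it was at the start of the episode above 0.02 m).
It also fails if it takes over 72 s, if anything falls off the work surface, if the arm or the gripper's body presses on something with over 40 N, if the wrist force passes 120 N, or if a joint passes its speed limit or range.

## Working session

There is one attempt and no reset: what is moved stays moved. The work goes in short steps, Python scripts to look and compute and a tool call to move; the robot and the scene stay as the last step left them, time stands still between calls to the robot, and variables do not carry over. Pictures are saved under pics/ and viewed, at most 10 in all, crops included, and the job is handed in when it is done.

Besides the shell and the picture viewer there is one more tool, called after "Call:" as a command line: name --argument value ..., lists and objects as JSON in quotes. arm_command: Moves the arm, as the interface text tells. Its arguments: {"type":"object","properties":{"deltas":{"type":"array"},"gripper":{"type":"number"},"squeeze":{"type":"number"}},"required":["deltas"]}

```bash
ls; mkdir -p pics; cat > h.py <<'E'
import numpy as np, cv2
from plant import monitor, eyes, ticket
def shot(n):
    m=eyes.camera_model(n); return eyes.read_camera(n), m
def ray(m,u,v):
    R=cv2.Rodrigues(np.array(m["rvec"],float))[0]; t=np.array(m["tvec"],float).ravel()
    d=np.array([(u-m["cx"])/m["fx"],(v-m["cy"])/m["fy"],1.])
    return -R.T@t, R.T@d
def atz(m,u,v,z):
    c,d=ray(m,u,v); return c+d*(z-c[2])/d[2]
def px(m,p):
    R=cv2.Rodrigues(np.array(m["rvec"],float))[0]; q=R@np.array(p,float)+np.array(m["tvec"],float).ravel()
    return np.array([m["fx"]*q[0]/q[2]+m["cx"],m["fy"]*q[1]/q[2]+m["cy"]])
E
python3 - <<'E'
from h import *
for n in("top","side"):
    i,m=shot(n); cv2.imwrite(f"pics/{n}0.png",i); print(n,m)
s=monitor.read_state(); print({k:np.round(v,3) for k,v in s.items()})
E
```

```text
pics
top {'fx': 395.59336559146107, 'fy': 395.59336559146107, 'cx': 316.8255437410062, 'cy': 203.67912873706638, 'rvec': array([ 2.02637533, -2.2010743 ,  0.23507422]), 'tvec': array([0.01096645, 0.54671025, 0.80178062])}
side {'fx': 473.352634815241, 'fy': 473.352634815241, 'cx': 305.19244463513, 'cy': 201.9731153549451, 'rvec': array([ 2.28972758, -0.24417034,  0.09578447]), 'tvec': array([-0.53832622,  0.11830308,  1.1021898 ])}
{'t': np.float64(0.1), 'q': array([ 1.027,  0.131,  1.489,  0.   ,  1.523, -0.085]), 'dq': array([-0.002, -0.003, -0.003, -0.001,  0.   , -0.001]), 'joint_torque': array([ 2.0000e-03, -5.6134e+01, -4.9310e+01,  7.7000e-02,  2.9000e-02,
       -0.0000e+00]), 'tool_pos': array([0.265, 0.538, 0.218]), 'orientation': array([-7.140e-01, -3.059e+00,  2.000e-03]), 'force': array([ 0.736,  0.346, -0.657]), 'wrist_torque': array([0.   , 0.013, 0.042]), 'gripper_force': np.float64(0.0), 'opening': np.float64(0.093)}
```

View pics/top0.png

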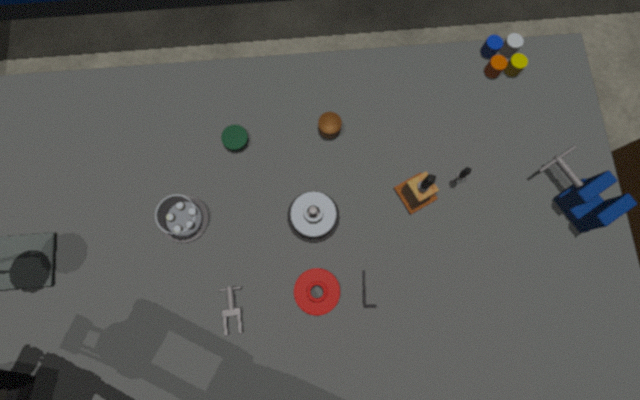

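View pics/side0.png

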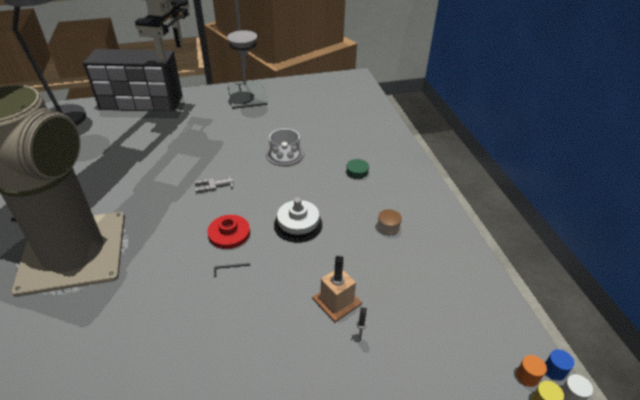

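Top view: cup (180,217) with five beads. Lid candidates: the silver nested pair (313,213) and the red look-alike (317,291). Rod candidates: the rod in the block (424,184) and a small loose rod (464,173). I choose the silver pair and the rod in the block. Next a close crop to check both.

```bash
python3 - <<'E'
from h import *
T=cv2.imread("pics/top0.png");S=cv2.imread("pics/side0.png")
def c(i,x,y,w,h,k): return cv2.resize(i[y:y+h,x:x+w],(400,300),interpolation=cv2.INTER_CUBIC)
o=np.vstack([np.hstack([c(T,390,155,80,60,5),c(T,144,187,80,60,5)]),np.hstack([c(S,300,250,80,60,5),c(S,260,125,133,100,3)])])
cv2.imwrite("pics/crop1.png",np.clip(o*1.5,0,255).astype(np.uint8))
mt=eyes.camera_model("top");ms=eyes.camera_model("side")
for n,u,v,z in [("cup",182,218,.03),("lid",313,213,.05),("red",317,291,0.02),("block",424,186,.07),("rodtop",428,181,.13),("tin",235,138,.024),("yoyo",330,124,.04),("puller",232,312,0.01),("hex",367,288,0)]:
    print(n,np.round(atz(mt,u,v,z),3))
E
```

```text
cup [0.544 0.267 0.03 ]
lid [ 0.527 -0.024  0.05 ]
red [ 0.361 -0.019  0.02 ]
block [ 0.563 -0.268  0.07 ]
rodtop [ 0.558 -0.26   0.13 ]
tin [0.725 0.143 0.024]
yoyo [ 0.735 -0.081  0.04 ]
puller [0.332 0.168 0.01 ]
hex [ 0.358 -0.131  0.   ]
```

View pics/crop1.png

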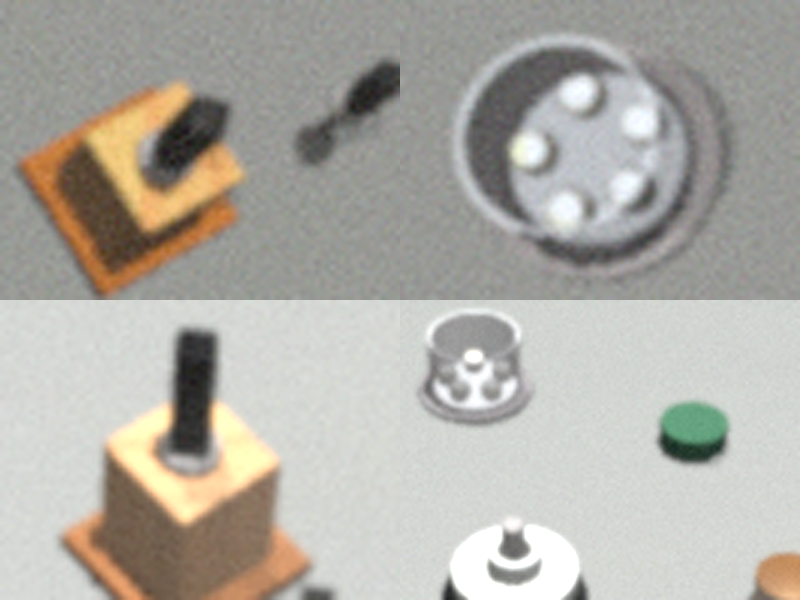

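The crop confirms the silver pair and the rod standing in the block with its black handle and collar; the loose rod beside it is clearly smaller. Cup rim centre is near top px (175,214); the block's top corners are also visible.

```bash
python3 - <<'E'
from h import *
from scipy.spatial.transform import Rotation as Ro
mt=eyes.camera_model("top");ms=eyes.camera_model("side")
T=lambda x,y,z:atz(mt,390+x/5,155+y/5,z)
S=lambda x,y,z:atz(ms,300+x/5,250+(y-300)/5,z)
a=[T(*p,.07) for p in [(88,135),(185,85),(243,178),(150,235)]]
print(np.round(a,4),np.mean(a,0))
b=[S(*p,.07) for p in [(105,443),(200,405),(281,462),(185,524)]]
print(np.round(b,4),np.mean(b,0))
for q in(a,b):
    for i in range(4):
        d=q[(i+1)%4]-q[i]; print(np.round(np.degrees(np.arctan2(d[1],d[0])),1),np.round(np.linalg.norm(d),4))
print("handle",T(210,112,.136),S(197,335,.136))
print("cuprim",atz(mt,144+(555-400)/5,187+135/5,.062), atz(ms,260+(474-400)/3,125+(336-300)/3,.062))
R=Ro.from_rotvec(monitor.read_state()["orientation"]).as_matrix();print(R.round(3))
E
```

```text
[[ 0.5748 -0.234   0.07  ]
 [ 0.5938 -0.2791  0.07  ]
 [ 0.5503 -0.2982  0.07  ]
 [ 0.5286 -0.2547  0.07  ]] [ 0.56188091 -0.26652494  0.07      ]
[[ 0.53   -0.2524  0.07  ]
 [ 0.5723 -0.2416  0.07  ]
 [ 0.5962 -0.2768  0.07  ]
 [ 0.5511 -0.298   0.07  ]] [ 0.56240726 -0.26718264  0.07      ]
-67.3 0.0489
-156.3 0.0475
116.5 0.0486
24.1 0.0507
14.4 0.0437
-55.9 0.0425
-154.8 0.0498
114.9 0.0502
handle [ 0.56372516 -0.26665403  0.136     ] [ 0.56329793 -0.26075371  0.136     ]
cuprim [0.54730563 0.27135992 0.062     ] [0.54871542 0.27113192 0.062     ]
[[-0.897  0.443 -0.001]
 [ 0.443  0.897 -0.001]
 [ 0.    -0.002 -1.   ]]
```

Call:
arm_command --deltas '[[[1.35,-3.65,0,0,0,-1.8],[1.35,-3.65,0,0,0,-1.8],[1.35,-3.65,0,0,0,-1.8],[1.35,-3.65,0,0,0,-1.8],[1.35,-3.65,0,0,0,-1.8],[1.35,-3.65,0,0,0,-1.8],[1.35,-3.65,0,0,0,-1.8],[1.35,-3.65,0,0,0,-1.8],[1.35,-3.65,0,0,0,-1.8],[1.35,-3.65,0,0,0,-1.8],[1.35,-3.65,0,0,0,-1.8]]]'

```text
t: 1.02
tool_pos: [0.4142, 0.1346, 0.2184]
orientation: [-1.232, -2.89, 0.0]
force: [0.9, 0.1, 0.0]
opening: 0.093
gripper_force: 0.0
```

Call:
arm_command --deltas '[[[1.35,-3.65,0,0,0,-1.8],[1.35,-3.65,0,0,0,-1.8],[1.35,-3.65,0,0,0,-1.8],[1.35,-3.65,0,0,0,-1.8],[1.35,-3.65,0,0,0,-1.8],[1.35,-3.65,0,0,0,-1.8],[1.35,-3.65,0,0,0,-1.8],[1.35,-3.65,0,0,0,-1.8],[1.35,-3.65,0,0,0,-1.8],[1.35,-3.65,0,0,0,-1.8],[1.35,-3.65,0,0,0,-1.8],[0,0,0,0,0,0]]]'

```text
t: 2.02
tool_pos: [0.5626, -0.2709, 0.2158]
orientation: [-1.716, -2.629, 0.003]
force: [0.7, -0.2, 0.1]
opening: 0.0927
gripper_force: 0.0
```

```bash
cat >> h.py <<'E'
def wray(m,u,v):
    R=cv2.Rodrigues(np.array(m["rvec"],float))[0]; t=np.array(m["tvec"],float).ravel()
    a=np.array([(u-m["cx"])/m["fx"],(v-m["cy"])/m["fy"]]); th=np.hypot(*a); s=np.sin(th)/th if th>1e-9 else 1
    return -R.T@t, R.T@np.array([a[0]*s,a[1]*s,np.cos(th)])
def watz(m,u,v,z):
    c,d=wray(m,u,v); return c+d*(z-c[2])/d[2]
def wpx(m,p):
    R=cv2.Rodrigues(np.array(m["rvec"],float))[0]; q=R@np.array(p,float)+np.array(m["tvec"],float).ravel()
    r=np.hypot(q[0],q[1]); th=np.arctan2(r,q[2]); return np.array([m["cx"]+m["fx"]*th*q[0]/r,m["cy"]+m["fy"]*th*q[1]/r])
def st():
    from scipy.spatial.transform import Rotation as Ro
    s=monitor.read_state(); R=Ro.from_rotvec(s["orientation"]).as_matrix()
    print("t",round(float(s["t"]),2),"tcp",np.round(s["tool_pos"],4),"yaw_y",np.degrees(np.arctan2(R[1,1],R[0,1])).round(1),"z",R[:,2].round(3),"F",np.round(s["force"],1),"open",round(float(s["opening"]),4),"gf",round(float(s["gripper_force"]),1),"q6",np.round(s["q"],2)); return s
E
python3 - <<'E'
from h import *
s=st(); i,m=shot("wrist"); cv2.imwrite("pics/w1.png",i)
print(m,wpx(m,s["tool_pos"]),wpx(m,[.562,-.267,.07]),wpx(m,[.563,-.266,.136]))
np.save("w1.npy",m,allow_pickle=True)
E
```

```text
t 2.02 tcp [ 0.5626 -0.2709  0.2158] yaw_y 23.8 z [-0.003 -0.    -1.   ] F [ 0.7 -0.2  0.1] open 0.0927 gf 0.0 q6 [-0.53  0.2   1.42 -0.    1.53 -0.94]
{'fx': 309.70691628693146, 'fy': 309.70691628693146, 'cx': 317.9937599005001, 'cy': 198.24889393337287, 'rvec': array([-2.81993995, -0.59118294, -0.07414419]), 'tvec': array([-0.40642582, -0.48720837,  0.265297  ])} [317.17858166 244.31208517] [318.95471494 183.85764345] [320.54303416 200.55451845]
```

View pics/w1.png

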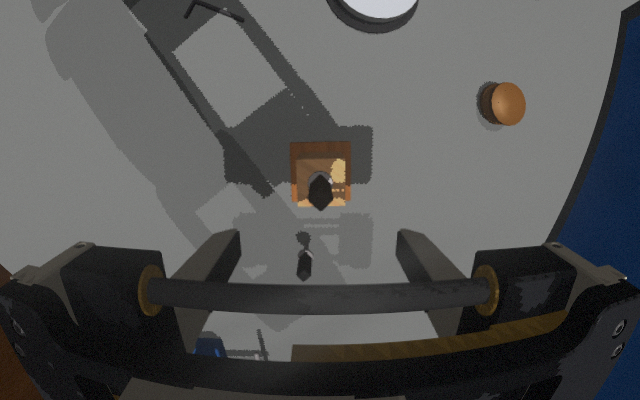

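Wrist view: block square to the gripper at (320,182), rod handle at (320,190), and it looks turned relative to the block. I'll zoom in on the handle.

```bash
python3 - <<'E'
from h import *
i=cv2.imread("pics/w1.png")[165:215,285:355]
o=cv2.resize(i,(700,500),interpolation=cv2.INTER_CUBIC); cv2.imwrite("pics/w1c.png",np.clip(o.astype(float)*2.5,0,255).astype(np.uint8))
E
```

```text
(no output)
```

View pics/w1c.png

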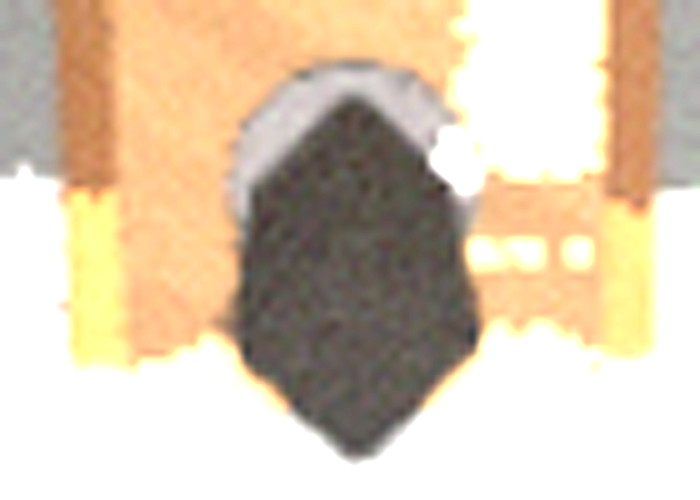

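```bash
python3 - <<'E'
from h import *
m=np.load("w1.npy",allow_pickle=True).item()
W=lambda x,y,z:watz(m,285+x/10,165+y/10,z)[:2]
l,b,r=W(240,345,.136),W(357,460,.136),W(478,340,.136)
bb,bl,br=W(355,95,.076),W(250,185,.076),W(458,185,.076)
a=lambda p,q:(np.degrees(np.arctan2(*(q-p)[::-1])).round(1),np.linalg.norm(q-p).round(4))
print("top c",(l+r)/2,a(l,b),a(b,r),a(bb,bl),a(bb,br),"base c",(bl+br)/2)
t=[W(115,0,.07),W(605,0,.07)]; print(a(*t))
E
```

```text
top c [ 0.56281965 -0.26486084] (np.float64(-22.1), np.float64(0.0139)) (np.float64(69.8), np.float64(0.0144)) (np.float64(-115.2), np.float64(0.0141)) (np.float64(-17.9), np.float64(0.014)) base c [ 0.56265556 -0.26484977]
(np.float64(23.7), np.float64(0.05))
```

Call:
arm_command --deltas '[[[0,0.1,0,0,0,-6.4],[0,0.1,0,0,0,-6.4],[0,0.1,0,0,0,-6.4],[0,0.1,0,0,0,-6.4],[0,0.1,-1,0,0,-6.4],[0,0,-1,0,0,-6.4],[0,0,-1,0,0,-6.4],[0,0,-1,0,0,0],[0,0,-1,0,0,0],[0,0,0,0,0,0]]]'

```text
t: 2.9
tool_pos: [0.5614, -0.2587, 0.1658]
orientation: [-2.577, -1.79, 0.003]
force: [-0.2, 0.6, -1.0]
opening: 0.0931
gripper_force: 0.0
```

```bash
python3 -c "
from h import *
st()"
```

```text
t 2.9 tcp [ 0.5614 -0.2587  0.1658] yaw_y -20.4 z [-0.003  0.002 -1.   ] F [-0.2  0.6 -1. ] open 0.0931 gf 0.0 q6 [-0.51  0.21  1.49  0.    1.44 -0.16]
```

Call:
arm_command --deltas '[[[0.1,-0.2,-1,0,0,0],[0,-0.2,-1.5,0,0,0],[0,-0.2,-1.5,0,0,0],[0,0,-1.5,0,0,0],[0,0,-1.2,0,0,0],[0,0,-1,0,0,0],[0,0,0,0,0,0],[0,0,0,0,0,0]]]'

```text
t: 3.57
tool_pos: [0.5634, -0.2659, 0.0912]
orientation: [-2.583, -1.787, 0.001]
force: [0.1, -1.4, 0.5]
opening: 0.0931
gripper_force: 0.0
```

Call:
arm_command --deltas '[[[0,0,0,0,0,0],[0,0,0,0,0,0],[0,0,0,0,0,0],[0,0,0,0,0,0],[0,0,0,0,0,0],[0,0,0,0,0,0],[0,0,0,0,0,0],[0,0,0,0,0,0]]]' --gripper -1 --squeeze 30

```text
t: 4.23
tool_pos: [0.5637, -0.266, 0.0916]
orientation: [-2.584, -1.786, 0.0]
force: [0.4, -0.7, 0.2]
opening: 0.0443
gripper_force: 0.0
```

```bash
python3 -c "
from h import *
st()"
```

```text
t 4.23 tcp [ 0.5637 -0.266   0.0916] yaw_y -20.7 z [-0. -0. -1.] F [ 0.4 -0.7  0.2] open 0.0443 gf 0.0 q6 [-0.52  0.28  1.55 -0.    1.31 -0.16]
```

Fingers are still closing (about 70 mm/s).

Call:
arm_command --deltas '[[[0,0,0,0,0,0],[0,0,0,0,0,0],[0,0,0,0,0,0],[0,0,0,0,0,0],[0,0,0,0,0,0],[0,0,0,0,0,0],[0,0,0,0,0,0]]]'

```text
t: 4.82
tool_pos: [0.5636, -0.266, 0.0916]
orientation: [-2.584, -1.786, 0.0]
force: [-0.6, 0.1, 0.7]
opening: 0.0153
gripper_force: 30.0
```

```bash
python3 -c "
from h import *
st()"
```

```text
t 4.82 tcp [ 0.5636 -0.266   0.0916] yaw_y -20.7 z [-0.  0. -1.] F [-0.6  0.1  0.7] open 0.0153 gf 30.0 q6 [-0.52  0.28  1.55 -0.    1.31 -0.16]
```

Call:
arm_command --deltas '[[[0,0,0.5,0,0,0],[0,0,1,0,0,0],[0,0,1.5,0,0,0],[0,0,2,0,0,0],[0,0,2,0,0,0],[0,0,2,0,0,0],[0,0,1.5,0,0,0],[0,1,0.5,0,0,0],[-0.1,2,0,0,0,0],[-0.1,3.2,0,0,0,0],[-0.1,3.6,0,0,0,0],[-0.1,3.6,0,0,0,0]]]'

```text
t: 5.82
tool_pos: [0.5591, -0.1303, 0.2014]
orientation: [-2.585, -1.785, -0.0]
force: [0.3, -0.4, -1.5]
opening: 0.0159
gripper_force: 30.0
```

Call:
arm_command --deltas '[[[-0.1,3.6,0,0,0,0],[-0.1,3.6,0,0,0,0],[-0.1,3.6,0,0,0,0],[-0.1,3.6,0,0,0,0],[-0.1,3.6,0,0,0,0],[-0.1,3.6,0,0,0,0],[-0.1,3.6,0,0,0,0],[-0.1,3.6,0,0,0,0],[-0.1,3.6,0,0,0,0],[-0.1,3.6,0,0,0,0],[-0.1,2.7,0,0,0,0],[-0.1,1.6,0,0,0,0]]]'

```text
t: 6.82
tool_pos: [0.5462, 0.2747, 0.2014]
orientation: [-2.581, -1.789, 0.0]
force: [0.4, -0.2, -1.1]
opening: 0.0158
gripper_force: 30.0
```

```bash
python3 - <<'E'
from h import *
s=st(); i,m=shot("side"); t,mt=shot("top")
print(px(m,[.548,.271,.005]), px(m,[s["tool_pos"][0],s["tool_pos"][1],s["tool_pos"][2]-.0836]))
a=i[60:180,220:380]; b=t[160:280,110:270]
cv2.imwrite("pics/c2.png",cv2.resize(np.hstack([a,b]),(800,300),interpolation=cv2.INTER_CUBIC))
E
```

```text
t 6.82 tcp [0.5462 0.2747 0.2014] yaw_y -20.5 z [-0.001  0.001 -1.   ] F [ 0.4 -0.2 -1.1] open 0.0158 gf 30.0 q6 [0.38 0.17 1.48 0.   1.5  0.74]
[285.18932823 153.44050536] [282.76464887 119.4770321 ]
```

View pics/c2.png

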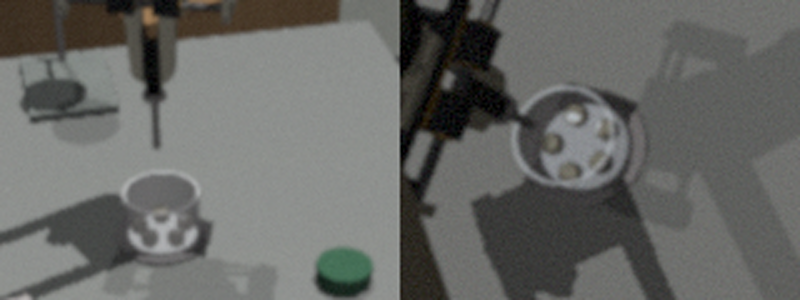

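The rod tip in side view is at (282,119), as predicted. Now I'll refine the cup centre from rim points and bead centroids.

```bash
python3 - <<'E'
from h import *
from scipy.optimize import least_squares
mt=eyes.camera_model("top");ms=eyes.camera_model("side")
C=lambda x,y,z:atz(mt,144+(x-400)/5,187+y/5,z)
D=lambda x,y,z:atz(ms,260+(x-400)/3,125+(y-300)/3,z)
print("cam",ray(mt,0,0)[0],ray(ms,0,0)[0])
def fit(P,r): 
    P=np.array(P)[:,:2]; s=least_squares(lambda c:np.hypot(*(P-c).T)-r,P.mean(0)); return s.x,s.fun.round(4)
print("rim top",fit([C(*p,.062) for p in[(455,140),(555,35),(487,65),(620,55),(495,225)]],.044))
print("rim side",fit([D(*p,.062) for p in[(425,335),(522,335),(474,312)]],.044))
bt=np.array([C(*p,.021) for p in [(580,92),(640,122),(628,187),(567,208),(530,152)]]);print(bt.round(4));print("beads",bt.mean(0),fit(bt,.026))
# foot plate
print("foot",fit([C(*p,.004) for p in[(735,150),(600,277),(715,90),(690,240),(550,262)]],.056))
print("foot side",fit([D(*p,.004) for p in[(418,392),(533,392),(474,423)]],.056))
# automatic: bright beads
i=cv2.imread("pics/top0.png");g=cv2.cvtColor(i,6)[185:250,145:215]
n,l,s,c=cv2.connectedComponentsWithStats((g>190).astype(np.uint8));k=[j for j in range(1,n) if s[j,4]>8]
b=np.array([atz(mt,*(c[j]+[145,185]),.021) for j in k]);print(len(k),b.round(4),fit(b,.026))
E
```

```text
cam [ 0.36695804 -0.01721532  0.89828166] [ 0.38112429 -0.83923397  0.81795092]
rim top (array([0.54699045, 0.27120953]), array([-0.0011,  0.0006,  0.0005, -0.0003,  0.0008]))
rim side (array([0.5475869 , 0.26873663]), array([ 0.002 ,  0.002 , -0.0004]))
[[0.5751 0.2741 0.021 ]
 [0.559  0.2473 0.021 ]
 [0.5297 0.2531 0.021 ]
 [0.5224 0.2804 0.021 ]
 [0.5493 0.2968 0.021 ]]
beads [0.54708731 0.27033451 0.021     ] (array([0.54815912, 0.27121178]), array([ 0.0011,  0.0003, -0.0002,  0.0013, -0.0004]))
foot (array([0.54888384, 0.26605395]), array([ 0.0009,  0.0005, -0.001 , -0.0005, -0.0008]))
foot side (array([0.54771038, 0.26840703]), array([ 0.,  0., -0.]))Traceback (most recent call last):
  File "<stdin>", line 18, in <module>
  File "<stdin>", line 8, in fit
IndexError: too many indices for array: array is 1-dimensional, but 2 were indexed
```

Call:
arm_command --deltas '[[[0,-0.1,0,0,0,0],[0,0,-1,0,0,0],[0,0,-1.8,0,0,0],[0,0,-2,0,0,0],[0,0,-2,0,0,0],[0,0,-2,0,0,0],[0,0,-1.2,0,0,0],[0,0,-0.6,0,0,0],[0,0,0,0,0,0],[0,0,0,0,0,0]]]'

```text
t: 7.75
tool_pos: [0.548, 0.2696, 0.0961]
orientation: [2.585, 1.786, 0.0]
force: [-0.4, 0.5, 0.1]
opening: 0.0156
gripper_force: 30.0
```

```bash
python3 - <<'E'
from h import *
st(); 
P=[np.array([0,0])]+[np.array([np.cos(a),np.sin(a)])*r for r,a in [(.9,np.radians(-27)),(1.8,np.radians(-27)),(2.6,np.radians(-27))]]
r=2.6
for k in range(1,37): P.append(2.6*np.array([np.cos(np.radians(-27+15*k)),np.sin(np.radians(-27+15*k))]))
d=np.diff(P,axis=0); print([x.round(2).tolist() for x in d])
E
```

```text
t 7.75 tcp [0.548  0.2696 0.0961] yaw_y -20.7 z [ 0.  0. -1.] F [-0.4  0.5  0.1] open 0.0156 gf 30.0 q6 [ 0.37  0.25  1.59 -0.    1.31  0.73]
[[0.8, -0.41], [0.8, -0.41], [0.71, -0.36], [0.23, 0.64], [0.05, 0.68], [-0.12, 0.67], [-0.29, 0.61], [-0.44, 0.52], [-0.56, 0.38], [-0.64, 0.23], [-0.68, 0.05], [-0.67, -0.12], [-0.61, -0.29], [-0.52, -0.44], [-0.38, -0.56], [-0.23, -0.64], [-0.05, -0.68], [0.12, -0.67], [0.29, -0.61], [0.44, -0.52], [0.56, -0.38], [0.64, -0.23], [0.68, -0.05], [0.67, 0.12], [0.61, 0.29], [0.52, 0.44], [0.38, 0.56], [0.23, 0.64], [0.05, 0.68], [-0.12, 0.67], [-0.29, 0.61], [-0.44, 0.52], [-0.56, 0.38], [-0.64, 0.23], [-0.68, 0.05], [-0.67, -0.12], [-0.61, -0.29], [-0.52, -0.44], [-0.38, -0.56]]
```

Call:
arm_command --deltas '[[[0.8,-0.4,-0.2,0,0,0],[0.8,-0.4,0,0,0,0],[0.7,-0.4,0,0,0,0],[0.2,0.64,0,0,0,0],[0.05,0.68,0,0,0,0],[-0.12,0.67,0,0,0,0],[-0.29,0.61,0,0,0,0],[-0.44,0.52,0,0,0,0],[-0.56,0.38,0,0,0,0],[-0.64,0.23,0,0,0,0],[-0.68,0.05,0,0,0,0],[-0.67,-0.12,0,0,0,0]]]'

```text
t: 8.75
tool_pos: [0.5383, 0.2951, 0.0935]
orientation: [-2.583, -1.787, -0.0]
force: [0.2, 0.5, -2.0]
opening: 0.0161
gripper_force: 30.0
```

Call:
arm_command --deltas '[[[-0.61,-0.29,0,0,0,0],[-0.52,-0.44,0,0,0,0],[-0.38,-0.56,0,0,0,0],[-0.23,-0.64,0,0,0,0],[-0.05,-0.68,0,0,0,0],[0.12,-0.67,0,0,0,0],[0.29,-0.61,0,0,0,0],[0.44,-0.52,0,0,0,0],[0.56,-0.38,0,0,0,0],[0.64,-0.23,0,0,0,0],[0.68,-0.05,0,0,0,0],[0.67,0.12,0,0,0,0]]]'

```text
t: 9.75
tool_pos: [0.5556, 0.2453, 0.0933]
orientation: [-2.584, -1.785, 0.001]
force: [-2.8, 4.7, -0.8]
opening: 0.0156
gripper_force: 30.0
```

Call:
arm_command --deltas '[[[0.61,0.29,0,0,0,0],[0.52,0.44,0,0,0,0],[0.38,0.56,0,0,0,0],[0.23,0.64,0,0,0,0],[0.05,0.68,0,0,0,0],[-0.12,0.67,0,0,0,0],[-0.29,0.61,0,0,0,0],[-0.44,0.52,0,0,0,0],[-0.56,0.38,0,0,0,0],[-0.64,0.23,0,0,0,0],[-0.68,0.05,0,0,0,0],[-0.67,-0.12,0,0,0,0]]]'

```text
t: 10.75
tool_pos: [0.5388, 0.2951, 0.0939]
orientation: [2.584, 1.787, 0.002]
force: [-0.1, 0.4, 0.4]
opening: 0.0158
gripper_force: 30.0
```

```bash
python3 - <<'E'
from h import *
s=st(); i,m=shot("side"); t,mt=shot("top")
a=i[115:175,245:325]; b=t[187:247,144:224]
o=cv2.resize(np.hstack([a,b]),(800,300),interpolation=cv2.INTER_CUBIC)
cv2.imwrite("pics/c3.png",np.clip(o*1.6,0,255).astype(np.uint8))
E
```

```text
t 10.75 tcp [0.5388 0.2951 0.0939] yaw_y -20.7 z [ 0.001  0.    -1.   ] F [-0.1  0.4  0.4] open 0.0158 gf 30.0 q6 [0.42 0.26 1.58 0.   1.31 0.78]
```

View pics/c3.png

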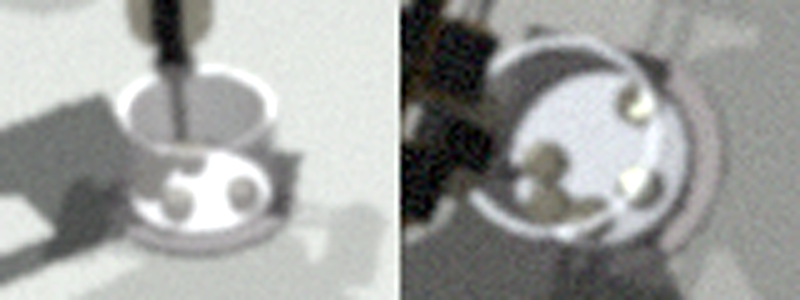

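The beads have visibly shifted: top-crop positions (635,105), (638,185), (580,210), (548,200) and (545,160), with three now packed together ahead of the rod. I'll add one more half turn slightly nearer the wall, for certainty, and return to the middle.

```bash
python3 - <<'E'
from h import *
A=lambda r,a:np.array([np.cos(np.radians(a)),np.sin(np.radians(a))])*r
P=[A(2.6,108)]+[A(min(2.9,2.6+.1*k),108+15*k) for k in range(1,22)]
print([x.round(2).tolist() for x in np.diff(P,axis=0)],P[-1])
E
```

```text
[[-0.67, -0.21], [-0.61, -0.39], [-0.5, -0.56], [-0.25, -0.71], [-0.06, -0.75], [0.14, -0.74], [0.33, -0.68], [0.49, -0.58], [0.62, -0.43], [0.71, -0.25], [0.75, -0.06], [0.74, 0.14], [0.68, 0.33], [0.58, 0.49], [0.43, 0.62], [0.25, 0.71], [0.06, 0.75], [-0.14, 0.74], [-0.33, 0.68], [-0.49, 0.58], [-0.62, 0.43]] [1.31657245 2.58391892]
```

Call:
arm_command --deltas '[[[-0.67,-0.21,0,0,0,0],[-0.61,-0.39,0,0,0,0],[-0.5,-0.56,0,0,0,0],[-0.25,-0.71,0,0,0,0],[-0.06,-0.75,0,0,0,0],[0.14,-0.74,0,0,0,0],[0.33,-0.68,0,0,0,0],[0.49,-0.58,0,0,0,0],[0.62,-0.43,0,0,0,0],[0.71,-0.25,0,0,0,0],[0.75,-0.06,0,0,0,0],[0,0,0,0,0,0]]]'

```text
t: 11.85
tool_pos: [0.5498, 0.2402, 0.0933]
orientation: [2.585, 1.785, -0.001]
force: [0.3, -0.2, -0.6]
opening: 0.0157
gripper_force: 30.0
```

```bash
python3 - <<'E'
from h import *
s=st(); t,mt=shot("top"); i,m=shot("side")
a=i[115:175,245:325]; b=t[187:247,144:224]
o=cv2.resize(np.hstack([a,b]),(800,300),interpolation=cv2.INTER_CUBIC)
cv2.imwrite("pics/c4.png",np.clip(o*1.6,0,255).astype(np.uint8))
E
```

```text
t 11.85 tcp [0.5498 0.2402 0.0933] yaw_y -20.7 z [-0.    -0.001 -1.   ] F [ 0.3 -0.2 -0.6] open 0.0157 gf 30.0 q6 [ 0.33  0.22  1.62 -0.    1.3   0.69]
```

View pics/c4.png

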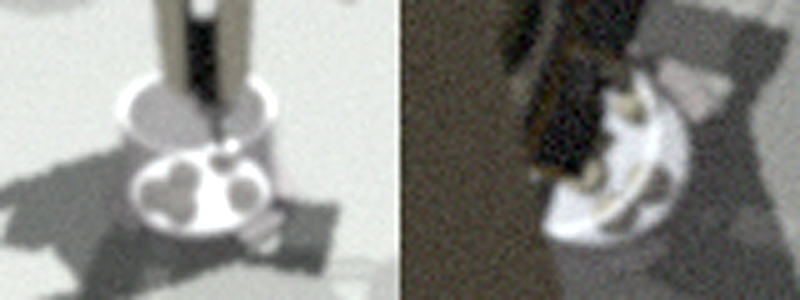

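The packed group has now been driven to the right side, near (655,190), so the stir is done. Lifting straight up and returning to the block.

Call:
arm_command --deltas '[[[0,0,0.6,0,0,0],[0,0,1.2,0,0,0],[0,0,2,0,0,0],[0,0,2,0,0,0],[0,0,2,0,0,0],[0,0,2,0,0,0],[0,-0.5,1,0,0,0],[0.08,-1.5,0,0,0,0],[0.08,-3,0,0,0,0],[0.08,-3.6,0,0,0,0],[0.08,-3.6,0,0,0,0],[0.08,-3.6,0,0,0,0]]]'

```text
t: 12.95
tool_pos: [0.5515, 0.0805, 0.2003]
orientation: [-2.583, -1.787, 0.003]
force: [1.4, 0.6, -0.3]
opening: 0.0161
gripper_force: 30.0
```

Call:
arm_command --deltas '[[[0.08,-3.6,0,0,0,0],[0.08,-3.6,0,0,0,0],[0.08,-3.6,0,0,0,0],[0.08,-3.6,0,0,0,0],[0.08,-3.6,0,0,0,0],[0.08,-3.6,0,0,0,0],[0.08,-3.6,0,0,0,0],[0.08,-3.6,0,0,0,0],[0.08,-3,0,0,0,0],[0.08,-2,0,0,0,0],[0.08,-1,0,0,0,0],[0,0,0,0,0,0]]]'

```text
t: 13.95
tool_pos: [0.5601, -0.2674, 0.2004]
orientation: [-2.586, -1.782, 0.002]
force: [0.7, 0.3, -1.4]
opening: 0.0153
gripper_force: 30.0
```

Call:
arm_command --deltas '[[[0,0,0,0,0,0],[0,0,0,0,0,0],[0,0,0,0,0,0]]]'

```text
t: 14.2
tool_pos: [0.5616, -0.2636, 0.2016]
orientation: [-2.582, -1.788, -0.0]
force: [0.3, -0.4, -1.2]
opening: 0.0156
gripper_force: 30.0
```

```bash
python3 - <<'E'
from h import *
s=st(); i,m=shot("side")
p=s["tool_pos"]; print(px(m,[p[0],p[1],p[2]-.0836]),px(m,[.5628,-.2665,.07]))
E
```

```text
t 14.2 tcp [ 0.5616 -0.2636  0.2016] yaw_y -20.6 z [-0.  0. -1.] F [ 0.3 -0.4 -1.2] open 0.0156 gf 30.0 q6 [-0.52  0.19  1.45  0.    1.5  -0.16]
[338.56803587 264.44637884] [338.63264622 281.25543733]
```

Call:
arm_command --deltas '[[[0.15,-0.25,0,0,0,0],[0,0,-0.8,0,0,0],[0,0,-1.2,0,0,0],[0,0,-1.4,0,0,0],[0,0,-1.2,0,0,0],[0,0,-1.2,0,0,0],[0,0,-1.2,0,0,0],[0,0,-1.2,0,0,0],[0,0,-1.2,0,0,0],[0,0,-1,0,0,0],[0,0,-0.5,0,0,0],[0,0,0,0,0,0]]]'

```text
t: 15.25
tool_pos: [0.5642, -0.2669, 0.091]
orientation: [2.584, 1.786, 0.004]
force: [8.2, 2.9, -3.4]
opening: 0.0157
gripper_force: 30.0
```

Call:
arm_command --deltas '[[[0,0,0,0,0,0],[0,0,0,0,0,0]]]'

```text
t: 15.42
tool_pos: [0.5641, -0.2665, 0.0914]
orientation: [-2.584, -1.787, -0.004]
force: [6.5, 4.1, -1.9]
opening: 0.0159
gripper_force: 30.0
```

Call:
arm_command --deltas '[[[0,0,0,0,0,0],[0,0,0,0,0,0],[0,0,0,0,0,0],[0,0,0,0,0,0],[0,0,0,0,0,0],[0,0,1,0,0,0],[0,0,2,0,0,0],[0,0,3,0,0,0],[0,0,3,0,0,0],[0,0,2,0,0,0]]]' --gripper 0

```text
t: 16.25
tool_pos: [0.5638, -0.2681, 0.2069]
orientation: [2.582, 1.784, 0.002]
force: [0.4, -1.0, 0.1]
opening: 0.0466
gripper_force: 0.0
```

```bash
python3 - <<'E'
from h import *
s=st(); i,m=shot("side"); t,mt=shot("top")
a=i[240:330,290:380]; b=i[185:245,255:345];b=i[170:260,255:345]
w=t[155:215,390:470]
i0=cv2.imread("pics/side0.png"); 
o=np.hstack([cv2.resize(x,(266,266),interpolation=cv2.INTER_CUBIC) for x in(i0[240:330,290:380],a,b)])
cv2.imwrite("pics/c5.png",np.clip(o*1.2,0,255).astype(np.uint8)); cv2.imwrite("pics/top5.png",t)
# handle dark mask centroid before / after in side
for x in(i0,i):
    g=cv2.cvtColor(x,6)[255:282,328:352]<70; ys,xs=np.nonzero(g); print(len(xs),xs.mean()+328,ys.mean()+255,ys.min()+255,ys.max()+255)
# lid mask in top0
t0=cv2.imread("pics/top0.png");h=cv2.cvtColor(t0,cv2.COLOR_BGR2HSV)
mk=((h[...,2]>140)&(h[...,1]<40)).astype(np.uint8); mk[:, :280]=0; mk[:,345:]=0; mk[:185]=0; mk[245:]=0
c=max(cv2.findContours(mk,0,1)[0],key=cv2.contourArea); e=cv2.fitEllipse(cv2.convexHull(c)); print("top",e, atz(mt,*e[0],.038))
h=cv2.cvtColor(i0,cv2.COLOR_BGR2HSV); mk=((h[...,2]>175)&(h[...,1]<30)).astype(np.uint8); mk[:, :270]=0; mk[:,330:]=0; mk[:195]=0; mk[245:]=0
c=max(cv2.findContours(mk,0,1)[0],key=cv2.contourArea); e=cv2.fitEllipse(cv2.convexHull(c)); print("side",e,cv2.boundingRect(c), atz(m,*e[0],.038))
E
```

```text
t 16.25 tcp [ 0.5638 -0.2681  0.2069] yaw_y -20.7 z [ 0.003 -0.002 -1.   ] F [ 0.4 -1.   0.1] open 0.0466 gf 0.0 q6 [-0.53  0.2   1.44 -0.    1.51 -0.16]
177 338.12994350282486 268.23728813559325 256 280
113 339.6194690265487 275.14159292035396 269 281
top ((312.9585876464844, 213.40158081054688), (43.70165252685547, 44.2011604309082), 93.63114929199219) [ 0.52873597 -0.02423233  0.038     ]
side ((297.7200927734375, 213.84873962402344), (28.789554595947266, 41.60027313232422), 89.01311492919922) (277, 200, 42, 29) [ 0.52738627 -0.02299867  0.038     ]
```

View pics/c5.png

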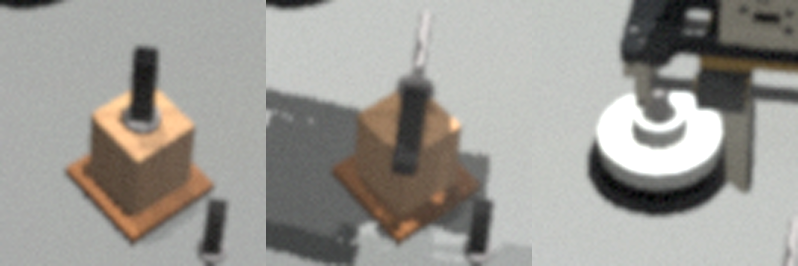

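```bash
python3 - <<'E'
from h import *
s=st(); i,m=shot("side"); 
p=np.array(s["tool_pos"]); d=np.array([.935,-.353,0])
for k in(-.032,-.023,0,.023,.032): print(k,px(m,p+d*k).round(1),px(m,p+d*k+[0,0,.05]).round(1))
print("seated rod: top",px(m,[.5628,-.2665,.136]).round(1),"collar",px(m,[.5628,-.2665,.073]).round(1))
g=cv2.cvtColor(i,6)
for y in range(234,304,2): print(y,' '.join('%3d'%v for v in g[y,326:358]))
E
```

```text
t 16.35 tcp [ 0.5655 -0.2691  0.2093] yaw_y -20.7 z [ 0.008 -0.005 -1.   ] F [-0.5  0.5  0.5] open 0.0465 gf 0.0 q6 [-0.53  0.2   1.43 -0.    1.5  -0.16]
-0.032 [325.6 231.1] [326.2 210.8]
-0.023 [330.6 231.6] [331.4 211.3]
0 [343.3 232.9] [344.6 212.6]
0.023 [356.2 234.3] [358.  213.9]
0.032 [361.2 234.8] [363.2 214.4]
seated rod: top [339.9 259.3] collar [338.7 280.3]
234 143 132 129 137 153 163 165 165 164 167 166 165 165 164 164 166 164 164 164 163 163 165 166 167 165 165 164 163 160 138  95  90
236 164 165 169 165 167 168 165 165 168 164 164 164 167 166 164 164 166 166 162 165 164 166 164 164 165 163 167 167 161 145 115 105
238 167 163 166 165 165 164 167 167 165 167 165 164 165 166 166 164 164 167 165 166 165 163 167 168 167 164 166 164 164 163 159 155
240 163 165 166 167 166 163 163 164 165 167 165 167 164 165 165 168 165 164 164 165 164 166 166 166 165 168 166 166 165 165 166 165
242 166 167 165 168 167 165 164 169 166 165 166 166 166 165 166 167 163 167 167 165 166 166 165 167 162 164 165 166 166 165 165 166
244 166 165 166 163 167 165 166 164 165 164 168 164 164 165 165 161
[... 3192 characters left out ...]
  82  81  86  89  88  88  87  94 100 103
294  73  73  72  73  76  72  62  49  54  53  54  50  55  56  62  65  75  80  81  81  84  82  84  86  85  86  90  87  86  90  91  91
296  77  76  74  75  73  69  56  48  43  40  45  46  48  49  54  68  76  78  79  84  82  82  84  88  86  87  85  83  82  86  84  92
298  75  76  76  78  72  70  64  59  54  51  52  49  48  51  59  76  78  77  78  83  82  84  80  86  85  86  86  86  82  80  84  86
300  72  76  74  77  73  72  73  72  72  73  72  73  73  77  77  79  81  77  81  79  79  83  84  87  89  84  84  78  79  77  76  80
302  73  73  74  75  75  75  76  73  76  73  77  77  79  78  79  78  80  77  79  79  83  87  86  88  87  80  74  71  74  78  81  76
```

The crop shows something went wrong: the rod is no longer upright. It seems to lie across the block's top, shaft away from the camera and handle towards it. I'll check whether it's at rest and get its 3D pose from two views.

```bash
python3 - <<'E'
from h import *
a,m=shot("side")
for k in range(3): b,_=shot("side")
print("motion",np.abs(a[240:310,320:360].astype(int)-b[240:310,320:360]).max())
t,mt=shot("top"); w,mw=shot("wrist"); s=st()
cv2.imwrite("pics/side6.png",b);cv2.imwrite("pics/top6.png",t);cv2.imwrite("pics/w6.png",w); np.save("w6.npy",mw,allow_pickle=True)
for z in(.07,.08,.1): print(z,"tip",atz(m,344.5,244,z).round(4),"collar",atz(m,340,266,z).round(4),"end",atz(m,337.5,295,z).round(4))
print(wpx(mw,[.5628,-.2665,.07]),wpx(mw,[.5628,-.2665,.136]))
def mont(x,r): return cv2.resize(x,(400,300),interpolation=cv2.INTER_CUBIC)
o=np.vstack([np.hstack([mont(t[145:220,385:485],0),mont(b[235:310,290:390],0)]),np.hstack([mont(w[130:280,220:420],0),mont(w,0)])])
cv2.imwrite("pics/c6.png",np.clip(o*1.8,0,255).astype(np.uint8))
E
```

```text
motion 31
t 16.7 tcp [ 0.5622 -0.2671  0.2009] yaw_y -20.7 z [-0.002  0.001 -1.   ] F [-0.6  0.1  0.6] open 0.0464 gf 0.0 q6 [-0.53  0.2   1.44 -0.    1.5  -0.16]
0.07 tip [ 0.6013 -0.1712  0.07  ] collar [ 0.5758 -0.2288  0.07  ] end [ 0.552  -0.2986  0.07  ]
0.08 tip [ 0.5983 -0.1801  0.08  ] collar [ 0.5732 -0.2369  0.08  ] end [ 0.5497 -0.3059  0.08  ]
0.1 tip [ 0.5924 -0.198   0.1   ] collar [ 0.568  -0.2533  0.1   ] end [ 0.5451 -0.3203  0.1   ]
[318.89812798 190.3870678 ] [318.7990175  210.43744364]
```

View pics/c6.png

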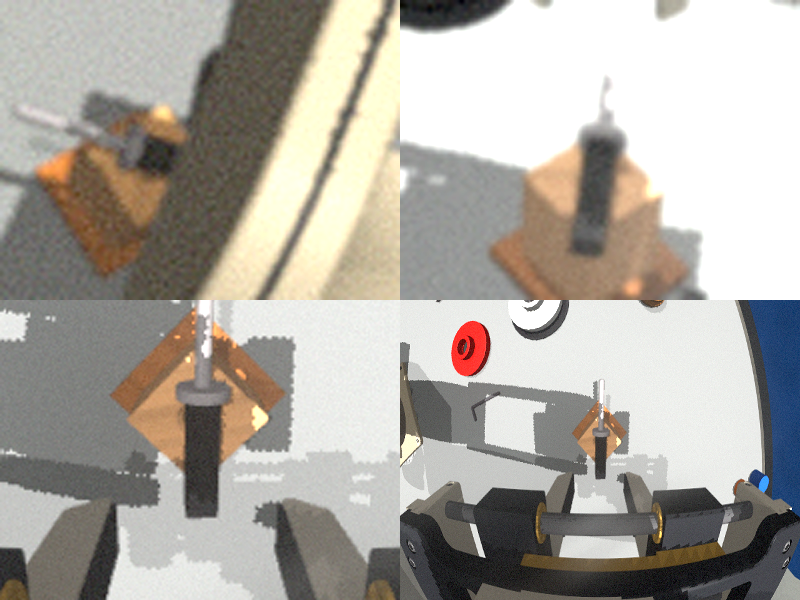

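The picture shows the rod lying on the block's top along its diagonal, handle square to the gripper: wrist px tip (322,128), collar (321,176), handle end (321,238). It must have pivoted in the grip during stirring and missed the hole. I'll work out its pose for a light grip near the handle end, so that it swings down to hang upright.

```bash
python3 - <<'E'
from h import *
mw=np.load("w6.npy",allow_pickle=True).item(); m=eyes.camera_model("side")
def tri(pa,pb):
    (c1,d1),(c2,d2)=pa,pb; A=np.c_[d1,-d2]; k=np.linalg.lstsq(A,c2-c1,rcond=None)[0]; p,q=c1+k[0]*d1,c2+k[1]*d2; return (p+q)/2,np.linalg.norm(p-q)
w=cv2.cvtColor(cv2.imread("pics/w6.png"),6); s=cv2.cvtColor(cv2.imread("pics/side6.png"),6)
print("tip",tri(wray(mw,321.6,128),ray(m,341.5,255.5)),tri(wray(mw,321.6,128),ray(m,344.5,244)))
for n,(u,v) in dict(tip=(321.6,128),collar=(321.5,176),c2=(321.5,181.5),endtop=(321.5,238.5)).items():
    print(n,[watz(mw,u,v,z).round(4) for z in(.07,.078,.086)])
for y in range(166,246,2): print(y,' '.join('%3d'%v for v in w[y,304:340:1]))
for y in range(240,302,2): print(y,' '.join('%3d'%v for v in s[y,328:352]))
E
```

```text
tip (array([ 0.58547922, -0.20935029,  0.07846905]), np.float64(0.0031057456743218688)) (array([ 0.58799348, -0.20877555,  0.11234671]), np.float64(0.0017073131527595225))
tip [array([ 0.5869, -0.2101,  0.07  ]), array([ 0.587 , -0.2098,  0.078 ]), array([ 0.587 , -0.2095,  0.086 ])]
collar [array([ 0.5703, -0.2539,  0.07  ]), array([ 0.5708, -0.2524,  0.078 ]), array([ 0.5713, -0.2509,  0.086 ])]
c2 [array([ 0.5684, -0.259 ,  0.07  ]), array([ 0.5689, -0.2574,  0.078 ]), array([ 0.5695, -0.2558,  0.086 ])]
endtop [array([ 0.5472, -0.3154,  0.07  ]), array([ 0.5483, -0.3123,  0.078 ]), array([ 0.5494, -0.3091,  0.086 ])]
166  64  74  88  92  93  94  96  96  96  97  94  96  94  77  75  82  82  82  84  78  70  66  67  94  96  96  94  86  57  58  60  59  60  59  85 109
168  86  94  95  96  96  99  97  96  95  98  94  99  96  82  75  81  86  82  79  77  73  63  70  83  91  96  98  95  94  77  67  58  62  60  59  68
170  98  98  94  98  96  89  88  86  79  74  72  66  68  70  78  83  86  84  81  77  70  60  61  58  78  74  77  81  70  92  88  81  65  60  57  59
172  97  97  97  88  72  62
[... 7848 characters left out ...]

288  77  85  91  89  89  75  56  50  47  47  43  46  42  51  68  91 104 103  97  90  88  83  86  89
290  75  77  75  73  69  65  51  54  55  41  50  45  43  60  65  80  83  80  79  86  84  82  84  90
292  76  74  73  72  66  56  54  57  57  56  57  57  64  64  74  77  79  82  79  81  85  87  87  88
294  77  77  80  70  64  54  50  52  54  54  56  60  62  65  75  80  80  82  83  83  84  84  88  92
296  74  74  75  72  60  46  40  41  45  44  42  45  54  67  78  78  80  81  83  82  82  87  91  85
298  76  74  77  69  65  57  55  50  48  50  47  52  59  73  77  80  82  82  83  84  87  87  89  88
300  75  73  73  73  73  74  71  73  70  73  74  80  77  78  77  78  82  80  80  86  88  92  89  85
```

```bash
python3 - <<'E'
from h import *
mw=np.load("w6.npy",allow_pickle=True).item(); m=eyes.camera_model("side")
def tri(pa,pb):
    (c1,d1),(c2,d2)=pa,pb; A=np.c_[d1,-d2]; k=np.linalg.lstsq(A,c2-c1,rcond=None)[0]; p,q=c1+k[0]*d1,c2+k[1]*d2; return (p+q)/2,np.linalg.norm(p-q)
T,e1=tri(wray(mw,321.6,128),ray(m,344.3,243.5))
U,e2=tri(wray(mw,320.8,229),ray(m,338,291))
L,e3=tri(wray(mw,320.5,239),ray(m,336.5,298.5))
E=(U+L)/2; d=T-E
print(T,e1,U,e2,L,e3,"len",np.linalg.norm(d),np.linalg.norm(U-L),"az",np.degrees(np.arctan2(d[1],d[0])),"elev",np.degrees(np.arcsin(d[2]/np.linalg.norm(d))))
for k in (0,8,15,30,60,128): print(k,(E+d/np.linalg.norm(d)*k/1000).round(4))
E
```

```text
[ 0.58778254 -0.20865108  0.11372225] 0.0012448175861440576 [ 0.55205553 -0.30009589  0.08437487] 5.2385440260453223e-05 [ 0.54665524 -0.31220318  0.07812203] 0.0010908265219633129 len 0.10971390774923506 0.01465768367708869 az 68.4890690104642 elev 17.21667955586442
0 [ 0.5494 -0.3061  0.0812]
8 [ 0.5522 -0.299   0.0836]
15 [ 0.5546 -0.2928  0.0857]
30 [ 0.5599 -0.2795  0.0901]
60 [ 0.5704 -0.2528  0.099 ]
128 [ 0.5942 -0.1924  0.1191]
```

```bash
python3 - <<'E'
from h import *
mw=np.load("w6.npy",allow_pickle=True).item(); m=eyes.camera_model("side"); mt=eyes.camera_model("top")
def tri(*R):
    A=np.zeros((3,3));b=np.zeros(3)
    for c,d in R: d=d/np.linalg.norm(d);P=np.eye(3)-np.outer(d,d);A+=P;b+=P@c
    p=np.linalg.solve(A,b); return p.round(4),[round(1000*np.linalg.norm((np.eye(3)-np.outer(d,d)/(d@d))@(p-c)),1) for c,d in R]
print("cams",wray(mw,320,200)[0],ray(mt,0,0)[0])
w=cv2.cvtColor(cv2.imread("pics/w6.png"),6); print([int(w[y,316:328].max()) for y in range(90,176,3)]); print([int(w[y,316:328].min()) for y in range(90,176,3)])
t=cv2.cvtColor(cv2.imread("pics/top6.png"),6)
for y in range(168,192): print(y,' '.join('%3d'%v for v in t[y,384:432]))
tip=[wray(mw,321.6,128),ray(mt,389.5,171.7),ray(m,344.3,243.5)]
col=[wray(mw,320.8,176.5),ray(mt,417.5,182),ray(m,339.8,266)]
for n,r in(("tip",tip),("col",col)):
    print(n,tri(*r),tri(r[0],r[1]),tri(r[1],r[2]),tri(r[0],r[2]))
E
```

```text
cams [ 0.58884319 -0.19870364  0.36710264] [ 0.36695804 -0.01721532  0.89828166]
[135, 136, 134, 135, 134, 134, 171, 175, 176, 179, 177, 176, 174, 176, 173, 171, 131, 137, 128, 130, 137, 164, 149, 99, 95, 97, 96, 86, 67]
[130, 131, 131, 131, 129, 109, 101, 104, 106, 102, 110, 101, 91, 105, 100, 72, 68, 78, 66, 69, 59, 61, 61, 55, 60, 62, 63, 58, 59]
168 106 105 108 113 108 109 112 105 112 108 109 108 103 108 104 109 109 106 110 109 110 101  95  82  74  72  79  91 102 101 101 104 102 109 111 107 109 107 113 109 111 103 106 108 110 110 109 110
169 105 108 107 106 105 109 109 103 108 107 107 110 107 110 110 108 108 105 109 108 109 100  84  70  64  56  66  73  78  82  81  83  92 101 104 108 110 108 109 106 106 107 108 113 110 108 107 111
170 109 112 105 110 107 105 108 108 108 105 106 108 105 108 105 110 109 108 108 109 104  99  84  64  61  58  60  57  67  62  63  73  74  84  96 101 103 100 104 103 114 112 110 109 109 107 106 102
171 108 113 107 105  97 108 115 118 109 105 103 107 108 106 109 108 109 109 108 105 104  86  70  64  62  61  61  63  55  62  56  56  63  67  73  77  79  84  85 
[... 3881 characters left out ...]
74  78  77  78  82  76  68  73  72  74  72  77  74  61  52  51  42  48  42
tip (array([ 0.5904, -0.1997,  0.1019]), [np.float64(9.8), np.float64(9.0), np.float64(1.6)]) (array([ 0.5918, -0.2018,  0.0867]), [np.float64(9.0), np.float64(9.0)]) (array([ 0.5939, -0.1922,  0.0952]), [np.float64(0.1), np.float64(0.1)]) (array([ 0.5878, -0.2087,  0.1137]), [np.float64(0.6), np.float64(0.6)])
col (array([ 0.5692, -0.2489,  0.0936]), [np.float64(2.0), np.float64(1.9), np.float64(0.8)]) (array([ 0.5702, -0.252 ,  0.0816]), [np.float64(0.1), np.float64(0.1)]) (array([ 0.5681, -0.2486,  0.0941]), [np.float64(1.0), np.float64(1.0)]) (array([ 0.57  , -0.2492,  0.0946]), [np.float64(1.1), np.float64(1.1)])
```

The rod lies at azimuth about 68°, nearly level, with its handle end just past the block corner near (0.548,-0.304). I'll grip close to that end, gently.

Call:
arm_command --deltas '[[[-0.4,-1,0,0,0,-1],[-0.5,-1.2,0,0,0,0],[-0.46,-1.2,0,0,0,0],[0,0,-1,0,0,0],[0,0,-2,0,0,0],[0,0,-2.2,0,0,0],[0,0,-2.2,0,0,0],[0,0,-2.2,0,0,0],[0,0,-1.8,0,0,0],[0,0,-1,0,0,0],[0,0,0,0,0,0],[0,0,0,0,0,0]]]'

```text
t: 17.7
tool_pos: [0.5489, -0.3015, 0.0782]
orientation: [-2.599, -1.763, 0.001]
force: [0.6, -0.9, 0.1]
opening: 0.0465
gripper_force: 0.0
```

```bash
python3 - <<'E'
from h import *
s=st()
E
```

```text
t 17.7 tcp [ 0.5489 -0.3015  0.0782] yaw_y -21.7 z [-0.001  0.001 -1.   ] F [ 0.6 -0.9  0.1] open 0.0465 gf 0.0 q6 [-0.58  0.31  1.55  0.    1.29 -0.21]
```

Call:
arm_command --deltas '[[[0,0,-0.7,0,0,0],[0,0,-0.7,0,0,0],[0,0,0,0,0,0],[0,0,0,0,0,0],[0,0,0,0,0,0],[0,0,0,0,0,0],[0,0,0,0,0,0],[0,0,0,0,0,0],[0,0,0,0,0,0]]]' --gripper -1 --squeeze 4

```text
t: 18.45
tool_pos: [0.5496, -0.3017, 0.065]
orientation: [2.599, 1.764, 0.0]
force: [-0.3, -0.3, 1.3]
opening: 0.0157
gripper_force: 4.0
```

Call:
arm_command --deltas '[[[0,0,0.3,0,0,0],[0,0,0.5,0,0,0],[0,0,0.8,0,0,0],[0,0,1.2,0,0,0],[0,0,1.6,0,0,0],[0,0,1.6,0,0,0],[0,0,1.8,0,0,0],[0,0,1.8,0,0,0],[0,0,1.8,0,0,0],[0,0,1.8,0,0,0],[0,0,1.6,0,0,0],[0,0,1.2,0,0,0]]]'

```text
t: 19.45
tool_pos: [0.55, -0.3019, 0.2281]
orientation: [2.597, 1.762, 0.002]
force: [0.1, -0.5, 0.2]
opening: 0.0162
gripper_force: 4.0
```

Call:
arm_command --deltas '[[[0,0,0.6,0,0,0],[0,0,0,0,0,0],[0,0,0,0,0,0],[0,0,0,0,0,0]]]'

```text
t: 19.78
tool_pos: [0.5489, -0.3012, 0.2293]
orientation: [-2.598, -1.763, 0.001]
force: [-0.4, -0.1, -1.0]
opening: 0.0156
gripper_force: 4.0
```

```bash
python3 - <<'E'
from h import *
s=st(); i,m=shot("side"); t,mt=shot("top"); cv2.imwrite("pics/side7.png",i); cv2.imwrite("pics/top7.png",t)
p=np.array(s["tool_pos"]); print("tcp",px(m,p),"tip if vertical",px(m,p+[0,0,.019-.121]),"collar",px(m,p+[0,0,.019-.056]))
g=cv2.cvtColor(i,6)
for y in range(222,300,2): print(y,' '.join('%3d'%v for v in g[y,322:360]))
E
```

```text
t 19.78 tcp [ 0.5489 -0.3012  0.2293] yaw_y -21.7 z [-0.002  0.001 -1.   ] F [-0.4 -0.1 -1. ] open 0.0156 gf 4.0 q6 [-0.58  0.2   1.39  0.    1.55 -0.21]
tcp [339.47759847 239.37398938] tip if vertical [337.3569279  277.43564435] collar [338.66839924 253.8974436 ]
222 118 154 147 118 100  99  99 100  98  98  96  85  74  74  76  59  49  49  54  49  56  52  65  77  97 104 105 100  98 101 104 102 115 138 159 164 163 163
224 115 154 151 123 101  96  99  97  96  96  97  85  62  61  68  52  47  49  49  47  50  55  58  75  96 100 103  99  98 102 103 104 120 146 160 162 164 162
226 117 153 151 118 101  95 100  97  95  96  94  84  56  47  44  41  38  37  43  45  45  47  57  75  95 102 102 102 100  99 101 110 134 155 162 164 166 163
228 126 157 152 126 105  97  95  95  96  98  94  82  53  33  35  35  43  40  38  39  40  48  52  79  92  96  97 101  97  99 102 111 139 157 167 166 165 166
230 160 161 153 130 104  94  98  94  96  98  91  78  50  28  30  30  34  33  38  38  40  40  56  77  92  99  97  98  95 101 105 120 147 161 162 167 164 164
232 162 163 157 136 107  95  93  94  92  93  90  77  48
[... 4548 characters left out ...]
 126 134 112  92  83  83  87  86  89  87  91  90  92 107 135 161 165 165 165
292  74  80  74  74  77  75  77  77  77  76  75  84  95 104 111 110 106 105 107 108 102  90  83  82  84  86  85  85  88  89  91  94 113 145 161 164 165 164
294  75  72  74  73  73  74  79  76  75  77  76  74  78  88  93  96  90  86  86  87  88  83  82  81  83  81  85  88  85  89  90  96 118 142 158 165 164 163
296  78  78  77  75  73  78  76  75  70  76  72  77  76  78  77  80  79  85  88  86  85  79  80  82  81  83  86  87  87  92  91  93 106 130 142 152 162 162
298  78  77  74  75  72  74  74  72  74  74  75  76  79  76  78  79  82  83  88  85  83  79  80  81  83  83  85  85  91  89  92  94 104 117 118 133 147 158
```

The rod is held near its end but hasn't swung down: no shaft shows below the fingers and the hole at (338,280) is empty. I'll reduce to 3 N and jerk upward to help it pivot.

Call:
arm_command --deltas '[[[0,0,-1.5,0,0,0],[0,0,3.5,0,0,0],[0,0,0,0,0,0],[0,0,-1,0,0,0],[0,0,-1,0,0,0],[0,0,3.5,0,0,0],[0,0,0,0,0,0],[0,0,-1,0,0,0],[0,0,-1,0,0,0],[0,0,3.5,0,0,0],[0,0,0,0,0,0],[0,0,0,0,0,0]]]' --squeeze 3

```text
t: 20.88
tool_pos: [0.5501, -0.302, 0.2806]
orientation: [2.598, 1.763, 0.001]
force: [0.2, -1.4, -0.5]
opening: 0.0158
gripper_force: 3.0
```

```bash
cat >> h.py <<'E'
def show(g,y0,y1,x0,x1,sy=2):
    for y in range(y0,y1,sy): print(y,' '.join('%3d'%v for v in g[y,x0:x1]))
def see(L=.121):
    s=st(); i,m=shot("side"); p=np.array(s["tool_pos"]); R=cv2.Rodrigues(np.array(s["orientation"]))[0]; gp=p-.019*R[:,2]
    a=np.radians(68.3); d=np.array([np.cos(a),np.sin(a),0])
    print("grasp",gp.round(4),px(m,gp).round(1))
    for e in range(0,100,15):
        q=gp+L*(d*np.cos(np.radians(e))-[0,0,np.sin(np.radians(e))]); print(e,"tip",q.round(3),px(m,q).round(1))
    return cv2.cvtColor(i,6),m
E
python3 - <<'E'
from h import *
g,m=see(); show(g,214,272,322,360)
E
```

```text
t 20.88 tcp [ 0.5501 -0.302   0.2806] yaw_y -21.7 z [ 0.002 -0.001 -1.   ] F [ 0.2 -1.4 -0.5] open 0.0158 gf 3.0 q6 [-0.58  0.19  1.31  0.    1.64 -0.21]
grasp [ 0.55   -0.3019  0.2996] [342.  209.4]
0 tip [ 0.595 -0.19   0.3  ] [349.6 164.3]
15 tip [ 0.593 -0.193  0.268] [348.4 179.3]
30 tip [ 0.589 -0.205  0.239] [347.  195.5]
45 tip [ 0.582 -0.222  0.214] [345.2 212.3]
60 tip [ 0.572 -0.246  0.195] [343.3 229. ]
75 tip [ 0.562 -0.273  0.183] [341.2 244.9]
90 tip [ 0.55  -0.302  0.179] [339.1 259.2]
214 165 166 162 159 151 127 108 102 100 104 101 100  93  78  61  62  65  61  63  65  62  63  63  68  74  90 101 101 104 102 103 107 113 134 155 163 163 159
216 164 163 163 162 161 152 135 115 105 103 102 102  93  77  61  61  64  65  65  64  58  64  65  68  79  95 103 107 104 104 103 104 119 139 156 161 163 164
218 159 163 164 165 164 166 160 154 135 122 104  99  91  79  70  63  64  61  59  65  62  62  62  65  81 101 103 104 105 104 107 121 136 155 162 161 161 162
220 141 159 163 165 166 163 165 164 164 158 146 138 123 104  90  63  59  62  60  56  63  57  63  66  83  99 107 110 123 135 1
[... 3230 characters left out ...]
 165 165 166 166 163 165 163 167 167 166 168 166 164 164 167 167 164 168 163
264 165 164 167 162 166 163 165 162 169 166 166 168 171 167 168 165 166 166 168 165 165 165 166 164 167 166 167 165 167 167 167 166 166 169 164 166 165 168
266 166 167 165 164 165 167 166 167 166 164 166 166 165 166 166 163 169 173 173 171 168 166 165 167 164 167 166 166 165 166 167 167 168 167 165 167 167 164
268 166 167 165 165 165 166 163 166 168 167 167 168 170 174 181 193 201 207 205 193 178 170 165 165 166 165 164 164 165 167 167 165 166 166 165 166 168 165
270 166 165 167 166 164 166 167 165 166 167 174 185 194 202 206 210 210 210 210 210 203 193 179 170 166 166 167 167 164 167 166 165 165 167 166 165 165 165
```

It swung: the collar is at (342,224) and the tip at (342,235), about 65° down. More shaking.

Call:
arm_command --deltas '[[[0,0,-1.5,0,0,0],[0,0,-1.5,0,0,0],[0,0,3.8,0,0,0],[0,0,0,0,0,0],[0,0,-1.8,0,0,0],[0,0,-1.8,0,0,0],[0,0,3.8,0,0,0],[0,0,0,0,0,0],[0,0,-1.8,0,0,0],[0,0,-1.8,0,0,0],[0,0,3.8,0,0,0],[0,0,0,0,0,0]]]' --squeeze 3

```text
t: 21.93
tool_pos: [0.5506, -0.3023, 0.2961]
orientation: [2.595, 1.761, 0.004]
force: [1.2, -1.4, 3.2]
opening: 0.0164
gripper_force: 3.0
```

```bash
python3 - <<'E'
from h import *
g,m=see(); show(g,206,264,334,352)
E
```

```text
t 21.93 tcp [ 0.5506 -0.3023  0.2961] yaw_y -21.7 z [ 0.005 -0.003 -1.   ] F [ 1.2 -1.4  3.2] open 0.0164 gf 3.0 q6 [-0.58  0.18  1.29  0.    1.66 -0.21]
grasp [ 0.5506 -0.3023  0.3151] [342.8 202.3]
0 tip [ 0.595 -0.19   0.315] [350.3 157.5]
15 tip [ 0.594 -0.194  0.284] [349.2 172.7]
30 tip [ 0.589 -0.205  0.255] [347.7 189.3]
45 tip [ 0.582 -0.223  0.23 ] [345.9 206.3]
60 tip [ 0.573 -0.246  0.21 ] [344.  223.2]
75 tip [ 0.562 -0.273  0.198] [341.9 239.1]
90 tip [ 0.551 -0.302  0.194] [339.8 253.5]
206  97  87  67  56  53  55  51  55  51  45  51  50  48  65  87  95  99  97
208  99  87  71  58  55  56  57  61  54  55  57  53  55  74  95  95  99  98
210 101  90  70  66  57  62  59  60  59  56  60  58  62  79  99 101 104 101
212 111  99  89  78  67  61  62  61  62  61  64  60  66  80  99 103 101 110
214 155 147 138  99  69  65  61  64  65  67  62  63  71  90 112 123 130 142
216 161 157 134  92  67  67  64  66  62  66  64  62  77 108 139 154 161 163
218 156 144 117  84  70  62  61  65  63  66  65  64  71  91 121 138 160 160
220 152 129 106  77  66  58  56  60  60  64  65  64  71  92 1
[... 910 characters left out ...]
 166 167 167 164
246 166 163 164 166 164 165 164 165 164 165 164 164 167 165 166 164 165 166
248 165 165 166 166 164 169 167 167 163 165 165 165 164 167 166 164 164 163
250 165 168 167 165 164 166 164 165 166 167 166 165 168 166 163 166 168 164
252 167 165 167 164 166 167 165 165 163 165 166 165 165 166 164 164 167 163
254 165 162 165 166 164 165 167 165 167 165 165 164 163 166 167 165 166 164
256 167 165 167 165 164 163 165 165 164 165 164 167 166 164 166 164 165 165
258 164 164 165 167 166 165 166 165 166 164 165 165 164 165 166 163 164 168
260 165 169 163 166 166 166 165 166 165 168 168 165 166 165 164 165 166 164
262 164 164 165 166 166 166 163 165 162 166 165 166 165 167 165 165 166 167
```

About 74° now. I'll tighten the grip, tilt the tool 15° to bring the rod vertical, then measure tip and collar.

Call:
arm_command --deltas '[[[0,0,0,0,0,0],[0,0,0,-3.5,1.4,0],[0,0,0,-3.5,1.4,0],[0,0,0,-3.5,1.4,0],[0,0,0,-3.5,1.4,0],[0,0,0,0,0,0],[0,0,0,0,0,0]]]' --squeeze 45

```text
t: 22.57
tool_pos: [0.551, -0.3008, 0.2932]
orientation: [2.461, 1.674, -0.322]
force: [-0.7, 0.6, -1.0]
opening: 0.0158
gripper_force: 45.0
```

```bash
python3 - <<'E'
from h import *
g,m=see(); show(g,210,262,332,354)
t,mt=shot("top"); cv2.imwrite("pics/top8.png",t); gt=cv2.cvtColor(t,6)
print(px(mt,[.551,-.302,.19]),px(mt,[.551,-.302,.25])); show(gt,165,212,415,455,2)
E
```

```text
t 22.57 tcp [ 0.551  -0.3008  0.2932] yaw_y -21.5 z [-0.093 -0.241 -0.966] F [-0.7  0.6 -1. ] open 0.0158 gf 45.0 q6 [-0.43  0.17  1.33 -0.26  1.62 -0.07]
grasp [ 0.5528 -0.2962  0.3116] [343.  201.3]
0 tip [ 0.598 -0.184  0.312] [350.5 156.9]
15 tip [ 0.596 -0.188  0.28 ] [349.4 172.1]
30 tip [ 0.592 -0.199  0.251] [347.9 188.5]
45 tip [ 0.584 -0.217  0.226] [346.1 205.4]
60 tip [ 0.575 -0.24   0.207] [344.2 222.1]
75 tip [ 0.564 -0.267  0.195] [342.1 237.9]
90 tip [ 0.553 -0.296  0.191] [340.  252.1]
210 135 131 126 110  82  64  59  60  60  57  53  57  58  60  62  80  97 103 105 104 107 111
212 149 143 135 129 103  77  65  60  64  61  60  62  63  64  67  87 100 107 111 121 132 148
214 161 160 160 153 132  84  67  65  62  64  64  64  61  67  83 107 126 138 146 154 159 159
216 162 159 162 154 133  88  60  65  62  63  65  61  65  73  97 135 154 159 159 162 161 160
218 161 159 162 157 134  86  62  61  61  62  63  63  58  69 102 138 156 160 161 159 161 162
220 162 162 161 155 131  83  60  59  58  60  65  60  67  75 115 150 162 160 161 158 161 159
222 162 160 155 141 107  67  57  57  55 
[... 5091 characters left out ...]
 113 116 113 120 118 114 120 121 118 123 122
205  77  79  77  88  84  87  86  91  91  96  98  98 103 104 105 107 108 104 105 112 110 111 108 110 112 116 110 112 116 111 114 118 117 115 118 120 123 117 121 123
207  56  49  55  55  53  50  50  52  59  59  63  66  65  69  72  76  82  87  91  92 100 105 110 102 105 107 113 112 119 122 120 119 119 120 121 119 123 122 124 125
209  57  53  51  51  61  60  56  56  59  60  51  53  58  47  52  51  53  50  53  49  58  52  57  67  61  76  77  81  81  92  95 107 109 112 117 115 122 119 125 124
211  59  54  56  58  57  58  62  63  62  59  67  61  63  56  66  60  65  63  62  63  57  64  68  57  59  58  57  51  55  57  50  54  56  59  62  66  78  78  87  95
```

Call:
arm_command --deltas '[[[0.3,0.9,0,0,0,0],[0.4,1,0,0,0,0],[0.27,1,0,0,0,0],[0,0,-1.5,0,0,0],[0,0,-2,0,0,0],[0,0,-2,0,0,0],[0,0,-2,0,0,0],[0,0,-1.5,0,0,0],[0,0,-0.7,0,0,0],[0,0,0,0,0,0],[0,0,0,0,0,0],[0,0,0,0,0,0]]]'

```text
t: 23.67
tool_pos: [0.5599, -0.2726, 0.1973]
orientation: [2.462, 1.67, -0.324]
force: [-0.3, 0.6, -1.2]
opening: 0.0154
gripper_force: 45.0
```

```bash
python3 - <<'E'
from h import *
g,m=see(); show(g,240,300,318,358)
print("mouth",px(m,[.5625,-.267,.07]))
w,mw=shot("wrist"); cv2.imwrite("pics/w9.png",w); print("w mouth",wpx(mw,[.5625,-.267,.07])); np.save("w9.npy",mw,allow_pickle=True)
E
```

```text
t 23.67 tcp [ 0.5599 -0.2726  0.1973] yaw_y -21.7 z [-0.095 -0.242 -0.966] F [-0.3  0.6 -1.2] open 0.0154 gf 45.0 q6 [-0.38  0.21  1.46 -0.26  1.47  0.03]
grasp [ 0.5617 -0.268   0.2156] [341.3 230.4]
0 tip [ 0.606 -0.156  0.216] [348.3 187.3]
15 tip [ 0.605 -0.159  0.184] [347.3 200.5]
30 tip [ 0.6   -0.171  0.155] [346.  215.2]
45 tip [ 0.593 -0.189  0.13 ] [344.4 230.5]
60 tip [ 0.584 -0.212  0.111] [342.6 245.9]
75 tip [ 0.573 -0.239  0.099] [340.7 260.6]
90 tip [ 0.562 -0.268  0.095] [338.8 274. ]
240 159 164 163 165 163 165 162 164 164 165 163 164 160 156 147 136 123  84  43  20  13  13  10  17  15  19  45  71  93  99 111 123 137 152 159 163 164 163 163 164
242 116 126 131 143 150 157 156 157 156 160 160 158 162 164 161 161 153 126  67  27  16  14  17  21  18  36  74 115 133 140 147 159 163 161 164 163 162 163 162 163
244  81  81  82  87  94  94  95  94  99 107 115 115 125 130 139 153 153 129  70  17  11  19  18   8  12  37  88 133 156 163 165 163 161 162 163 162 162 163 161 162
246  82  78  82  80  82  81  81  82  82  82  83  83  82  86  86  97 106  97  53  15  22  19  15  14 
[... 3697 characters left out ...]
75  72  73  70  71  72  74  73  73  81 101 131 155 163 168 160 145 131 110  96  87  80  83  84  86  85  81  81  82  84  85  79  85  87  89
294  54  53  62  67  70  71  72  72  72  73  76  70  73  72  70  73  81 102 123 127 110  92  86  84  86  81  82  82  85  87  88  83  84  79  82  83  83  85  90  87
296  57  59  61  67  73  74  72  70  74  72  74  70  74  72  70  74  70  74  78  83  84  87  86  85  84  83  83  86  85  82  81  84  83  80  79  78  76  75  80  85
298  64  68  69  66  72  73  69  71  70  73  75  74  73  70  74  75  72  77  77  82  85  84  86  84  83  87  83  80  85  84  83  82  79  86  83  78  69  70  65  67
mouth [338.55173635 281.47495805]
w mouth [317.98995211 152.59068072]
```

Rod vertical, tip at (339,274) directly over the hole at (339,281). Inserting.

Call:
arm_command --deltas '[[[0.05,0.1,-0.5,0,0,0],[0,0,-0.8,0,0,0],[0,0,-0.8,0,0,0],[0,0,-0.8,0,0,0],[0,0,-0.8,0,0,0],[0,0,0,0,0,0]]]'

```text
t: 24.27
tool_pos: [0.5583, -0.2712, 0.1556]
orientation: [2.465, 1.673, -0.33]
force: [1.0, -2.3, -2.4]
opening: 0.0155
gripper_force: 45.0
```

Call:
arm_command --deltas '[[[0,0,-0.8,0,0,0],[0,0,-0.8,0,0,0],[0,0,0,0,0,0],[0,0,0,0,0,0]]]'

```text
t: 24.6
tool_pos: [0.5589, -0.2714, 0.1415]
orientation: [2.464, 1.672, -0.328]
force: [-0.1, -1.8, -2.2]
opening: 0.0155
gripper_force: 45.0
```

```bash
python3 - <<'E'
from h import *
g,m=see(); show(g,250,300,326,352)
E
```

```text
t 24.6 tcp [ 0.5589 -0.2714  0.1415] yaw_y -21.7 z [-0.098 -0.241 -0.966] F [-0.1 -1.8 -2.2] open 0.0155 gf 45.0 q6 [-0.38  0.25  1.52 -0.27  1.38  0.05]
grasp [ 0.5608 -0.2668  0.1599] [339.4 251.1]
0 tip [ 0.606 -0.154  0.16 ] [346.3 207.8]
15 tip [ 0.604 -0.158  0.129] [345.4 220.1]
30 tip [ 0.6   -0.169  0.099] [344.1 234. ]
45 tip [ 0.592 -0.187  0.074] [342.6 248.7]
60 tip [ 0.583 -0.211  0.055] [340.9 263.6]
75 tip [ 0.572 -0.238  0.043] [339. 278.]
90 tip [ 0.561 -0.267  0.039] [337.2 291.2]
250  89  94  98  98  93  95  95  83  50  34  33  34  30  28  44  55  61  64  79  90  94  94  97  94 104 125
252  89  97  99  96 100  96  97  82  48  21  15  23  17  21  17  18  24  54  84  95  95  97  95  97 109 135
254  86  98 103 114 118 110 115  99  56  22  26  20  23  20  21  21  32  61  88  97  96  96  96 102 114 137
256  84  95 107 122 126 125 119  89  48  22  20  18  18  11  23  21  35  70  90  97  95  98  95 104 124 150
258  80  89  98 116 125 127 116  84  44  17  20  20  21  26  22  24  40  69  91  98  98  95 101 115 138 157
260  77  84  85  88 106 110 103  77  40  24  21  19  21
[... 1404 characters left out ...]
  88  90  83  80  82  84  89 109 125 118  99  85  81
288  72  75  80 105 135 153 160 164 164 165 164 151 142 143 149 133 120 116 119 126 127 114  99  87  77  83
290  75  72  73  77  82  99 127 149 160 164 167 160 163 162 162 158 148 128 106  94  90  90  85  82  82  81
292  69  75  74  72  71  74  81 101 131 156 167 168 162 145 128 111  95  88  84  82  86  87  83  82  80  82
294  69  71  71  74  75  74  72  76  86 103 125 125 111  93  90  85  81  83  81  84  81  84  85  82  82  79
296  74  72  69  72  73  72  72  73  73  74  80  83  86  87  86  87  83  82  81  85  87  84  86  80  84  78
298  75  71  71  72  72  74  69  75  74  76  78  82  83  86  87  83  83  83  84  84  85  84  84  79  77  78
```

Collar at y≈273 and no push-back, so the tip is in the hole. Lowering the rest.

Call:
arm_command --deltas '[[[0.1,0,-0.8,0,0,0],[0,0,-0.8,0,0,0],[0,0,-0.7,0,0,0],[0,0,-0.4,0,0,0],[0,0,0,0,0,0],[0,0,0,0,0,0]]]'

```text
t: 25.15
tool_pos: [0.5613, -0.2718, 0.1187]
orientation: [2.462, 1.669, -0.325]
force: [-7.0, 5.0, 21.5]
opening: 0.016
gripper_force: 45.2
```

Call:
arm_command --deltas '[[[0,0,-0.3,0,0,0],[0,0,-0.2,0,0,0],[0,0,0,0,0,0],[0,0,0,0,0,0]]]'

```text
t: 25.48
tool_pos: [0.5629, -0.2723, 0.1183]
orientation: [2.459, 1.667, -0.322]
force: [-14.2, 12.0, 44.8]
opening: 0.016
gripper_force: 45.7
```

```bash
python3 - <<'E'
from h import *
g,m=see(); show(g,254,296,326,352)
E
```

```text
t 25.48 tcp [ 0.5629 -0.2723  0.1183] yaw_y -21.7 z [-0.091 -0.245 -0.965] F [-14.2  12.   44.8] open 0.016 gf 45.7 q6 [-0.37  0.27  1.54 -0.27  1.34  0.07]
grasp [ 0.5646 -0.2676  0.1366] [341.  259.3]
0 tip [ 0.609 -0.155  0.137] [347.7 216. ]
15 tip [ 0.608 -0.159  0.105] [346.7 228. ]
30 tip [ 0.603 -0.17   0.076] [345.5 241.6]
45 tip [ 0.596 -0.188  0.051] [343.9 256. ]
60 tip [ 0.587 -0.211  0.032] [342.3 270.7]
75 tip [ 0.576 -0.239  0.02 ] [340.5 285. ]
90 tip [ 0.565 -0.268  0.016] [338.6 298.2]
254  81  80  87  96  96  96  96  97  91  78  59  63  84 108 138 158 162 160 141 104  88  92  98  97  99  97
256  82  84  84  93  96  94  96  95  94  79  54  55  75 106 136 145 151 151 132  95  90  97  97  98  99  96
258  82  82  86  97  97  98  96  93  91  78  43  31  37  44  49  50  54  59  67  75  91  97  98  97  96 100
260  87  82  89  97 101 105 101  99  90  68  37  23  23  23  17  21  23  21  44  68  91  97  97  98 100 104
262  86  83  88  99 109 118 120 116  95  70  43  25  18  22  25  24  23  27  43  72  91  96  94  98  98 107
264  83  82  89 105 121 129 128 122 108  76  34  2
[... 977 characters left out ...]
  63  66  69  71  74  77  80  80  78  83 106 133 153
284  88  99 107 115 106  99 107 108  89  74  73  74  73  77  78  76  75  78  79  78  80  84  80  85  93  97
286  75  97 126 153 165 167 168 158 133 104  98  95  94  90  92  88  84  78  82  84  85  81  81  81  76  78
288  72  75  81 102 132 157 169 170 170 166 163 161 157 151 158 152 138 131 121 112  97  81  81  83  81  80
290  72  72  73  76  81 103 124 151 159 165 164 166 164 166 162 155 147 132 107  93  88  83  83  80  80  80
292  74  74  71  74  76  73  82 100 130 157 168 168 160 149 131 112  95  87  84  81  80  81  86  82  82  80
294  69  73  72  76  71  74  69  74  83 103 123 126 111  96  91  84  83  81  79  86  83  86  82  80  81  82
```

The collar appears at y≈281, where a seated collar is expected, and it carries load. I'll relieve the push, release, and back off along the tool axis.

Call:
arm_command --deltas '[[[-0.1,0.1,0.2,0,0,0],[-0.1,0,0.2,0,0,0],[0,0,0.05,0,0,0],[0,0,0,0,0,0]]]'

```text
t: 25.87
tool_pos: [0.5612, -0.2715, 0.1186]
orientation: [2.459, 1.668, -0.321]
force: [0.8, -0.3, 14.7]
opening: 0.0153
gripper_force: 44.8
```

Call:
arm_command --deltas '[[[0,0,0,0,0,0],[0,0,0,0,0,0],[0,0,0,0,0,0],[0,0,0,0,0,0],[0,0,0,0,0,0],[0,0,0,0,0,0],[0.1,0.24,0.97,0,0,0],[0.2,0.5,2,0,0,0],[0.2,0.5,2,0,0,0],[0.2,0.5,2,0,0,0],[0.2,0.5,2,0,0,0]]]' --gripper 0

```text
t: 26.78
tool_pos: [0.5677, -0.2477, 0.2066]
orientation: [2.463, 1.671, -0.326]
force: [1.3, -0.4, -0.6]
opening: 0.0469
gripper_force: 0.0
```

```bash
python3 - <<'E'
from h import *
s=st(); i,m=shot("side"); g=cv2.cvtColor(i,6); show(g,246,296,326,352)
g0=cv2.cvtColor(cv2.imread("pics/side0.png"),6); print("orig"); show(g0,246,296,326,352)
E
```

```text
t 26.78 tcp [ 0.5677 -0.2477  0.2066] yaw_y -21.7 z [-0.096 -0.242 -0.966] F [ 1.3 -0.4 -0.6] open 0.0469 gf 0.0 q6 [-0.34  0.21  1.45 -0.26  1.5   0.06]
246  83  81  79  82  81  77  78  80  92 122 152 158 162 162 163 163 160 160 159 163 161 162 162 164 161 161
248  82  81  80  80  83  81  80  86 108 133 159 163 163 160 162 162 162 159 160 159 161 162 164 163 160 161
250  81  82  78  82  84  83  81  87 107 140 157 162 160 163 161 161 163 163 161 162 160 162 161 164 163 162
252  84  82  82  79  82  81  82  93 120 149 160 161 159 161 161 161 159 161 162 159 161 162 162 161 160 161
254  81  81  83  81  79  82  85 103 133 152 153 152 152 154 156 155 155 157 162 162 161 159 161 162 163 163
256  79  84  77  81  80  81  87 104 130 128  90  66  69  70  76  81  90 113 142 155 161 161 159 161 159 163
258  82  79  81  79  80  82  83  89 102  92  58  36  30  37  32  31  42  82 127 155 160 159 161 160 162 162
260  81  82  78  86  83  81  84  81  75  65  41  35  34  35  37  39  50  89 131 159 161 162 161 159 160 161
262  77  82  79  80  81  81  80  81  70  53  34  28  26  27  31  26  50  99 143 15
[... 3758 characters left out ...]
 115 106 114 116 123 145 166 179 182 180 180 180 180
284 134 162 174 177 176 173 161 143 128 108 101 106 111 105 101 110 127 139 148 161 171 177 177 176 171 159
286  79 101 132 164 177 182 179 178 174 164 157 148 143 147 147 152 154 152 154 158 164 169 161 143 116  94
288  67  69  79 106 134 162 174 177 177 176 170 156 149 151 151 151 147 148 143 143 133 112  96  87  82  79
290  60  65  68  70  75 102 129 155 169 171 170 164 162 158 155 151 134 117  99  86  82  79  80  80  79  80
292  64  69  70  66  69  69  78 101 134 157 171 176 165 151 131 108  88  80  76  74  76  80  83  81  81  79
294  67  68  67  68  72  64  66  65  81 101 123 128 109  90  78  75  72  78  77  76  80  80  81  81  82  81
```

The rod's image now matches the original seated one almost pixel for pixel, so it's back in the hole. Now to the lid pair, levelling the tool on the way.

Call:
arm_command --deltas '[[[0,0,0,3.5,-1.4,0],[-0.4,2.2,0,3.5,-1.4,0],[-0.4,2.4,0,3.5,-1.4,0],[-0.4,2.4,0,3.5,-1.4,0],[-0.4,2.4,0,0,0,0],[-0.4,2.4,0,0,0,0],[-0.4,2.4,0,0,0,0],[-0.4,2.4,0,0,0,0],[-0.4,2.4,0,0,0,0],[-0.4,2.2,0,0,0,0],[-0.4,1.2,0,0,0,0],[0,0,0,0,0,0]]]'

```text
t: 27.83
tool_pos: [0.5272, -0.022, 0.2053]
orientation: [-2.597, -1.767, -0.001]
force: [0.3, 0.1, -0.7]
opening: 0.0469
gripper_force: 0.0
```

Call:
arm_command --deltas '[[[0,0,0,0,0,0],[0,0,0,0,0,0],[0,0,0,0,0,0]]]'

```text
t: 28.08
tool_pos: [0.5278, -0.0251, 0.2049]
orientation: [2.6, 1.762, -0.0]
force: [-0.6, -0.4, -0.4]
opening: 0.0461
gripper_force: 0.0
```

```bash
python3 - <<'E'
from h import *
s=st(); w,mw=shot("wrist"); cv2.imwrite("pics/w10.png",w); np.save("w10.npy",mw,allow_pickle=True)
hs=cv2.cvtColor(w,cv2.COLOR_BGR2HSV); c0=wpx(mw,[.528,-.0235,.038]); k0=wpx(mw,[.528,-.0235,.084]); print(c0,k0, wpx(mw,[.578,-.0235,.038]))
g=cv2.cvtColor(w,6); u,v=map(int,c0)
show(g,v-80,v+80,u-76,u+76,8) if 0 else None
for y in range(v-75,v+75,6): print(y,' '.join('%3d'%x for x in g[y,u-78:u+80:4]))
E
```

```text
t 28.08 tcp [ 0.5278 -0.0251  0.2049] yaw_y -21.7 z [ 0. -0. -1.] F [-0.6 -0.4 -0.4] open 0.0461 gf 0.0 q6 [-0.14 -0.06  1.71 -0.    1.49  0.24]
[317.65502164 181.72648204] [317.56669725 191.88130777] [360.07838535 165.23909771]
106 133 127 127 131 128 128 130 130 128 127 130 131 131 132 127 133 130 132 130 132 130 130 129 128 132 131 128 129 130 130 127 130 128 131 130 130 126 127 130 129
112 128 128 130 129 129 127 129 129 127 127 129 129 129 129 129 129 128 132 131 129 129 128 128 130 129 129 131 130 130 128 129 129 130 131 132 132 132 128 130 129
118 126 127 127 128 128 127 129 128 128 128 130 127 100 122 130 131 128 128 128 132 129 129 130 129 131 129 130 129 128 131 128 128 130 129 132 129 128 130 129 132
124 130 129 128 121  95  74  75  74  72  78  75  75  76 110 130 129 127 130 131 129 128 131 129 130 129 128 126 130 129 130 131 130 130 128 129 127 131 131 131 129
130  74  74  74  76  72  73  76  74  72  75  72  72  71  73 127  91  69  73  76  75  75  73  78  74  93 130 131 132 131 128 128 131 131 129 132 127 131 129 131 130
136  75  70  76  73  73  73  73  73  72  74  73 112
[... 2528 characters left out ...]
 107 112 110 107 111 109 109 110 110 113 112
232  70  71  69  66  69  68  61  61  62  46 126 125 110 109 107 109 109 107 126 108 110 110 109 111 110 111 110 110 111 108  51  72  69  69  85 103 110 112 111 110
238 127 124 125  61  60  60  62  63  62  29 129 120 110 110 109 113 111 109 126 109 112 111 109 111 107 110 111 110 108 111  37  47  66  65  65  67  67  83 110 111
244 125 127  61  63  60  62  64  61  42  28 104 127 108 109 110 109 108 108 124 107 110 110 109 111 110 109 108 110 111 109  33  40  63  67  67  65  66  67  83 108
250 127  61  60  62  61  59  63  61  31  28  99 129 108 112 109 109 109 111 107 107 111 107 110 108 109 108 109 105 110 108  40  36  40  66  67  65  65  65  65  80
```

```bash
python3 - <<'E'
from h import *
w=cv2.imread("pics/w10.png"); mw=np.load("w10.npy",allow_pickle=True).item(); g=cv2.cvtColor(w,6)
for y in range(172,212,2): print(y,' '.join('%3d'%x for x in g[y,294:344]))
# plate edge: ray-shoot outward from (318,182)
P=[]
for a in np.radians(np.arange(0,360,10)):
    pr=[int(g[int(round(182+r*np.sin(a))),int(round(318+r*np.cos(a)))]) for r in range(32,60)]
    k=next((j for j in range(2,28) if pr[j]<95 and pr[j-2]>100),None)
    if k: P.append(watz(mw,318+(31.5+k)*np.cos(a),182+(31.5+k)*np.sin(a),.038)[:2])
P=np.array(P); from scipy.optimize import least_squares
s=least_squares(lambda c:np.hypot(*(P-c[:2]).T)-c[2],[.528,-.024,.05],loss="soft_l1",f_scale=.001); print(len(P),s.x.round(4),s.fun.round(4))
print("knob?",watz(mw,318,191,.084))
E
```

```text
172 117 115 119 113 116 115 116 105  93  82 110 123 125 122 122 123 122 118 118 115 115 109 113 113 111 112 114 110 116 116 119 119 122 120 121 126 125 124 120 107  83  83 103 123 120 189 202 204 204 207
174 116 115 117 116 117 115  96  93 102 115 120 123 122 122 121 116 115 104  90  82  77  73  78  78  81  78  67  83  88  93  94 100 113 117 118 119 121 117 122 123 117 103  97 107 122 122 174 203 205 204
176 117 118 118 117 116 115 107 114 120 124 121 120 118 117 111  99  69  67  70  78  83  84  77  77  73  79  81  86  87  91  88  89  88  90 105 113 120 119 121 122 122 115 102  88 117 140 182 204 206 202
178 118 117 118 116 116  87 108 119 125 122 117 116 113 100  77  68  67  68  78  75  65  57  63  67  62  60  63  60  70  83  89  89  87  89  89  95 108 115 120 120 120 121 114  98  80 121 174 204 204 202
180 118 116 120 114 109 102 112 119 120 118 115 118  89  73  68  66  70  82  71  64  65  63  64  65  64  61  60  62  63  67  72  80  86  83  88  87  92 105 116 118 115 118 119 111  91 150 188 203 203 202
182 113 115 117 109  87 116 117 119 115 114 113 101  77  71  65  68  66  65  67 
[... 2597 characters left out ...]
13 114 115 113 115 116 112 106  95  84  86  88  86  85  86  88  86  84  86  86  86  87  88  89  87  88  87  89  87  87  85  86  87  88 113 118 117 118 118 119 120 118 120 118 117
210 115 112 115 112 111 110 112 110 111 114 112 110 110 101  86  86  82  86  88  86  88  89  88  89  86  90  85  86  86  84  88  84  86  87  88  86  89  90  88 112 117 120 120 119 120 130 135 130 121 136
30 [ 0.5293 -0.0225  0.0494] [ 0.0006  0.0012  0.0019  0.0014 -0.0074 -0.0089 -0.0057 -0.0037  0.0005
  0.001   0.0016  0.0009  0.0003 -0.0002  0.0004  0.     -0.0003 -0.0005
  0.0003  0.0002  0.0001 -0.0011 -0.0001 -0.0001 -0.0001 -0.      0.0001
 -0.0008 -0.0004  0.    ]
knob? [ 0.52870727 -0.02284847  0.084     ]
```

Knob top at wrist px (318,191), giving a lid centre of about (0.529,-0.0228). A quick look at the cup with the same wrist camera will let the calibration bias cancel.

Call:
arm_command --deltas '[[[0.2,1.5,0,0,0,0],[0.2,3,0,0,0,0],[0.2,3.6,0,0,0,0],[0.2,3.6,0,0,0,0],[0.2,3.6,0,0,0,0],[0.2,3.6,0,0,0,0],[0.2,3.6,0,0,0,0],[0.2,3,0,0,0,0],[0.2,2.5,0,0,0,0],[0.2,1.5,0,0,0,0],[0,0,0,0,0,0],[0,0,0,0,0,0]]]'

```text
t: 29.13
tool_pos: [0.5478, 0.2704, 0.2044]
orientation: [2.599, 1.764, -0.001]
force: [-0.1, -0.1, -0.8]
opening: 0.0465
gripper_force: 0.0
```

Call:
arm_command --deltas '[[[0,0,0,0,0,0],[0,0,0,0,0,0]]]'

```text
t: 29.3
tool_pos: [0.548, 0.2693, 0.2048]
orientation: [2.601, 1.761, -0.0]
force: [0.0, -0.1, -0.5]
opening: 0.0467
gripper_force: 0.0
```

```bash
python3 - <<'E'
from h import *
s=st(); w,mw=shot("wrist"); cv2.imwrite("pics/w11.png",w); np.save("w11.npy",mw,allow_pickle=True); g=cv2.cvtColor(w,6)
c=wpx(mw,[.5475,.27,.062]); print(c,[np.linalg.norm(wpx(mw,[.5475+.044*np.cos(a),.27+.044*np.sin(a),.062])-c).round(1) for a in(0,1.57,3.14,4.71)])
for a in range(0,360,20):
    d=np.array([np.cos(np.radians(a)),np.sin(np.radians(a))])
    print(a,' '.join('%3d'%g[int(round(c[1]+r*d[1])),int(round(c[0]+r*d[0]))] for r in range(26,62)))
E
```

```text
t 29.3 tcp [0.548  0.2693 0.2048] yaw_y -21.8 z [-0. -0. -1.] F [ 0.  -0.1 -0.5] open 0.0467 gf 0.0 q6 [ 0.37  0.17  1.48 -0.    1.5   0.75]
[317.39395745 187.70401675] [np.float64(43.0), np.float64(42.9), np.float64(42.0), np.float64(40.5)]
0 119 122 117 119 111  99  73  68  67  65  65  65  65 126 148 153 138  60  62  73  72  98 122 123 122 123 121 120 124 126 121 121 123 121 122 121
20  98  74  69  65  65  66  68  65  67  66  67  75 128 154 156  92  70  68  72  73  73  89  89 109 120 124 121 122 124 120 123 121 121 115 105 105
40  90  85  84  84  86  85  85  84  81  86  93 134 168 164 144 105 106 106 107 124 125 123 114 113 103 103 104 105 106 103 107 106 105 105 105 105
60  84  81  82  81  82  84  84  85  83  95 133 168 162 157 107 108 106 106 106 104 103 107 106 104 101 104 103 104 104 101 103 104 107 106 104 105
80  81  83  82  78  83  86  80  81  81  77 158 168 153 130 103 102 107 103 105 103 107 105 104 101 104 106 103 107 106 103 103 105 103 106 103 102
100  85  82  85  84  84  84  82  86  85  80 149 165 159 139 108 122 120 121 122 121 122 120 110 116 123 121 112 109 109 108 
[... 1099 characters left out ...]
 156 154 156 157 156 167 181 185 172 139  81  69  73  75 126 149 151 147 147 149 147 146 149 139 121 124 126
280 120 121 119 123 121 124 123 121 124 107  91  89  88 101 124 177 183 166 127  72  92  95 142 148 151 151 150 152 153 150 152 152 137 103 121 123
300 137 135 108 135 100 121  93 138 137 154 154 154 155 155 155 180 171 119 119  91 109 148 153 151 148 148 150 150 150 153 130 116 122 124 123 122
320 153 152 153 156 154 156 155 156 156 157 155 153 136 136 119 156 157 150  74  74  70  73  74  73  75  74  70  69  74  70  70  71  71  75  99 124
340 107 108 131 134 153 157 157 154 152 111  87  70  61  80 141 151 146 112  71  67  74  71  70  65  70 119 121 125 121 123 124 125 125 124 121 122
```

```bash
python3 - <<'E'
from h import *
from scipy.optimize import least_squares
mw=np.load("w11.npy",allow_pickle=True).item(); c=wpx(mw,[.5475,.27,.062])
R=[42.5,41,40.8,39.8,39.7,39.8,39.8,40.7,41.7,42,43.8,43.7,44,44.5,44.5,43.5,43.8,43.3]
P=np.array([watz(mw,c[0]+r*np.cos(np.radians(20*k)),c[1]+r*np.sin(np.radians(20*k)),.062)[:2] for k,r in enumerate(R)])
s=least_squares(lambda c:np.hypot(*(P-c[:2]).T)-c[2],[.5475,.27,.044]); print(s.x.round(4),s.fun.round(4))
m2=np.load("w10.npy",allow_pickle=True).item()
for n,x in(("cup",mw),("lid",m2)):
    Rm=cv2.Rodrigues(np.array(x["rvec"]))[0]; print(n,"camC",(-Rm.T@np.array(x["tvec"]).ravel()).round(4))
E
```

```text
[0.5478 0.2711 0.044 ] [-0.0001 -0.0007  0.0002 -0.      0.0004  0.0005 -0.0001 -0.     -0.0001
 -0.0008  0.0003 -0.0002 -0.      0.0005  0.0005 -0.0004  0.0001 -0.    ]
cup camC [0.5756 0.3374 0.3711]
lid camC [0.5553 0.043  0.3712]
```

Call:
arm_command --deltas '[[[-0.2,-1.5,0,0,0,0],[-0.2,-3,0,0,0,0],[-0.2,-3.6,0,0,0,0],[-0.2,-3.6,0,0,0,0],[-0.2,-3.6,0,0,0,0],[-0.2,-3.6,0,0,0,0],[-0.2,-3.6,0,0,0,0],[-0.2,-3,0,0,0,0],[-0.2,-2.5,0,0,0,0],[-0.15,-1.2,0,0,0,0],[0,0,-1.5,0,0,0],[0,0,-1.5,0,0,0]]]'

```text
t: 30.35
tool_pos: [0.5285, -0.0231, 0.1759]
orientation: [2.6, 1.759, 0.004]
force: [0.3, 0.9, -0.3]
opening: 0.0465
gripper_force: 0.0
```

Call:
arm_command --deltas '[[[0,0,-2,0,0,0],[0,0,-2,0,0,0],[0,0,-2,0,0,0],[0,0,-2,0,0,0],[0,0,-1,0,0,0],[0,0,0,0,0,0],[0,0,0,0,0,0],[0,0,0,0,0,0]]]'

```text
t: 31.02
tool_pos: [0.529, -0.0214, 0.0863]
orientation: [2.599, 1.763, 0.002]
force: [-0.2, -0.2, 0.2]
opening: 0.0464
gripper_force: 0.0
```

Call:
arm_command --deltas '[[[-0.05,-0.15,-0.8,0,0,0],[0,0,-0.8,0,0,0],[0,0,-0.7,0,0,0],[0,0,0,0,0,0],[0,0,0,0,0,0]]]'

```text
t: 31.43
tool_pos: [0.5269, -0.0225, 0.0609]
orientation: [-2.599, -1.763, 0.002]
force: [-0.3, 0.6, 0.2]
opening: 0.0464
gripper_force: 0.0
```

Call:
arm_command --deltas '[[[0,0,0,0,0,0],[0,0,0,0,0,0],[0,0,0,0,0,0],[0,0,0,0,0,0],[0,0,0,0,0,0],[0,0,0,0,0,0],[0,0,0,0,0,0]]]' --gripper -1 --squeeze 45

```text
t: 32.02
tool_pos: [0.5279, -0.0227, 0.0621]
orientation: [2.599, 1.764, 0.001]
force: [-0.1, -0.9, 1.0]
opening: 0.017
gripper_force: 45.0
```

Call:
arm_command --deltas '[[[0,0,0.3,0,0,0],[0,0,0.6,0,0,0],[0,0,1,0,0,0],[0,0,1.3,0,0,0],[0,0,1.3,0,0,0],[0,0,1.3,0,0,0],[0,0,1.2,0,0,0],[0,0,0.9,0,0,0],[0,0.3,0.6,0,0,0],[0.05,0.8,0.3,0,0,0],[0.1,1.4,0.1,0,0,0],[0.13,2,0,0,0,0]]]'

```text
t: 33.02
tool_pos: [0.5304, 0.0224, 0.1509]
orientation: [2.601, 1.762, -0.0]
force: [-0.2, -0.4, -3.2]
opening: 0.0172
gripper_force: 45.0
```

Call:
arm_command --deltas '[[[0.17,2.4,0,0,0,0],[0.17,2.4,0,0,0,0],[0.17,2.4,0,0,0,0],[0.17,2.4,0,0,0,0],[0.17,2.4,0,0,0,0],[0.17,2.4,0,0,0,0],[0.17,2.4,0,0,0,0],[0.17,2.4,0,0,0,0],[0.14,2,0,0,0,0],[0.1,1.6,0,0,0,0],[0.07,1.1,0,0,0,0],[0.05,0.6,0,0,0,0]]]'

```text
t: 34.02
tool_pos: [0.5471, 0.2688, 0.1503]
orientation: [-2.598, -1.765, 0.001]
force: [-0.3, 1.0, -2.8]
opening: 0.0171
gripper_force: 45.0
```

Call:
arm_command --deltas '[[[0.1,0.3,0,0,0,0],[0,0,0,0,0,0],[0,0,0,0,0,0],[0,0,0,0,0,0]]]'

```text
t: 34.35
tool_pos: [0.5488, 0.2695, 0.1508]
orientation: [2.6, 1.762, -0.0]
force: [0.2, 0.1, -2.4]
opening: 0.017
gripper_force: 45.0
```

```bash
python3 - <<'E'
from h import *
s=st(); i,m=shot("side"); g=cv2.cvtColor(i,6)
p=np.array(s["tool_pos"]); z0=p[2]-.0621+.038
print("plate c",px(m,[p[0],p[1],z0]).round(1),"L/R",px(m,[p[0]-.05,p[1],z0]).round(1),px(m,[p[0]+.05,p[1],z0]).round(1))
print("cup L/R",px(m,[.5477-.044,.2707,.062]).round(1),px(m,[.5477+.044,.2707,.062]).round(1))
for y in range(84,166,4): print(y,' '.join('%3d'%x for x in g[y,252:320:2]))
E
```

```text
t 34.35 tcp [0.5488 0.2695 0.1508] yaw_y -21.7 z [-0. -0. -1.] F [ 0.2  0.1 -2.4] open 0.017 gf 45.0 q6 [ 0.37  0.2   1.54 -0.    1.41  0.75]
plate c [283.9 117.5] L/R [265.8 119.7] [301.8 115.4]
cup L/R [269.  139.1] [299.6 135.2]
84 138 138 140 142 142 136 125  77  63  59  35  34  64  80 137 121  34  11  24  14  25  59 115 119 113 113 108 105  94  82  77 101 143 144
88 142 137 143 143 142 140 142 143 145 143 107  80  82  64 110 144 142  95  84  81  92 138 145 146 145 145 145 144 141 104  95 138 145 145
92 128 142 142 142 145 139 141 144 144 144 119  82  79  54 102 146 126  83  82  81  97 143 145 144 145 146 145 145 147 147 146 147 145 145
96  52 102 138 140 139 140 136 136 145 144 127  88  80  62 100 147 134  82  82  79 107 145 145 148 147 143 146 144 144 145 144 144 147 143
100  78 112 119 118 125 130 136 137 142 148 136  96  82  66  88 129 128  87  84  82 116 146 145 147 147 145 143 146 146 145 143 149 148 146
104  76  70  66  65  63  68  66  78 137 145 144 106  79  69  47  64  63  67  87  78 112 144 146 146 146 148 143 147 145 143 146 146 143 147
108 121 121 122 124 124 121 124 
[... 1367 characters left out ...]

148  74  75  74  76  72  74  76  73  73  76  86 135 169 150 100  99 135 150 102  96 138 167 138  90 106 123 141 141 144 146 147 145 148 147
152  70  73  72  70  71  73  74  76  73  86 126  93  88  89  90  91 130 175 178 137  94  95 125 141  61  64  70  74 114 146 147 146 145 147
156  75  75  72  72  75  73  72  64  61  69  97  93  94  89  91  92 136 179 177 157 105 100 114  84  56  49  58  99 144 147 146 146 146 147
160 131  90  74  73  71  72  70  55  42  49  51  66 109 120 108 127 159 162 153 141 112  80  53  50  51  53  61 117 143 147 148 146 149 149
164 147 145 130  86  72  73  57  49  48  48  47  52  64  65  71  76  83  97  99  94  97 102 111 111  98  97 110 126 125 129 134 137 135 143
```

Lid pair level and over the cup (plate spans x 266–302 at y≈118, as predicted). Lowering.

Call:
arm_command --deltas '[[[-0.1,0.12,-0.2,0,0,0],[0,0,-0.4,0,0,0],[0,0,-0.6,0,0,0],[0,0,-0.7,0,0,0],[0,0,-0.7,0,0,0],[0,0,-0.6,0,0,0],[0,0,-0.5,0,0,0],[0,0,-0.4,0,0,0],[0,0,-0.3,0,0,0],[0,0,-0.2,0,0,0],[0,0,0,0,0,0],[0,0,0,0,0,0]]]'

```text
t: 35.4
tool_pos: [0.5477, 0.2716, 0.105]
orientation: [2.6, 1.764, 0.0]
force: [1.1, 0.2, -3.0]
opening: 0.0173
gripper_force: 45.0
```

Call:
arm_command --deltas '[[[0,0,-0.2,0,0,0],[0,0,-0.2,0,0,0],[0,0,-0.2,0,0,0],[0,0,-0.2,0,0,0],[0,0,0,0,0,0]]]'

```text
t: 35.82
tool_pos: [0.5473, 0.2714, 0.0962]
orientation: [-2.6, -1.764, 0.001]
force: [-0.9, 0.1, -2.5]
opening: 0.0172
gripper_force: 45.0
```

Call:
arm_command --deltas '[[[0,0,-0.1,0,0,0],[0,0,-0.1,0,0,0],[0,0,-0.05,0,0,0],[0,0,0,0,0,0],[0,0,0,0,0,0]]]'

```text
t: 36.23
tool_pos: [0.5476, 0.2715, 0.0943]
orientation: [2.6, 1.764, -0.0]
force: [-0.3, -0.6, -2.8]
opening: 0.0171
gripper_force: 45.0
```

```bash
python3 -c "
from h import *
st()"
```

```text
t 36.23 tcp [0.5476 0.2715 0.0943] yaw_y -21.7 z [-0. -0. -1.] F [-0.3 -0.6 -2.8] open 0.0171 gf 45.0 q6 [ 0.38  0.25  1.59 -0.    1.31  0.76]
```

Still carrying the weight; a little further until contact.

Call:
arm_command --deltas '[[[0,0,-0.1,0,0,0],[0,0,-0.1,0,0,0],[0,0,0,0,0,0],[0,0,0,0,0,0],[0,0,0,0,0,0]]]'

```text
t: 36.65
tool_pos: [0.5478, 0.2717, 0.0941]
orientation: [2.599, 1.764, 0.001]
force: [-5.1, -3.3, 8.9]
opening: 0.0163
gripper_force: 45.0
```

Call:
arm_command --deltas '[[[-0.05,-0.03,0,0,0,0],[0,0,0,0,0,0],[0,0,0,0,0,0],[0,0,0,0,0,0]]]'

```text
t: 36.98
tool_pos: [0.5478, 0.2717, 0.0941]
orientation: [2.599, 1.764, 0.003]
force: [-3.9, -1.3, 7.2]
opening: 0.0167
gripper_force: 45.0
```

Call:
arm_command --deltas '[[[0,0,0,0,0,0],[0,0,0,0,0,0],[0,0,0.2,0,0,0],[0,0,0.2,0,0,0],[0,0,0,0,0,0],[0,0,0,0,0,0],[0,0,0,0,0,0],[0,0,0,0,0,0],[0,0,0,0,0,0],[0,0,0,0,0,0],[0,0,0,0,0,0],[0,0,0,0,0,0]]]' --gripper 1

```text
t: 37.98
tool_pos: [0.5471, 0.2713, 0.0963]
orientation: [-2.6, -1.764, 0.0]
force: [1.0, 0.1, -0.8]
opening: 0.0906
gripper_force: 0.0
```

```bash
python3 - <<'E'
from h import *
s=st(); i,m=shot("side"); g=cv2.cvtColor(i,6)
print("seated plate L/R/c",px(m,[.4977,.2707,.070]).round(1),px(m,[.5977,.2707,.070]).round(1),px(m,[.5477,.2707,.070]).round(1),"knobtop",px(m,[.5477,.2707,.116]).round(1))
for y in range(104,150,2): print(y,' '.join('%3d'%x for x in g[y,258:312:2]))
E
```

```text
t 37.98 tcp [0.5471 0.2713 0.0963] yaw_y -21.7 z [-0. -0. -1.] F [ 1.   0.1 -0.8] open 0.0906 gf 0.0 q6 [ 0.38  0.25  1.59 -0.    1.31  0.75]
seated plate L/R/c [266.7 137. ] [301.6 132.6] [284.2 134.8] knobtop [283.6 120.7]
104  71  81  79  77  70 135 147 150 146 146 148 147 147 147 146 147 147 146 144 122  42  21  17  18  27  71  81
106  93  86  84  75  63 142 147 144 148 147 147 147 148 147 144 147 146 148 148 136 103  66  53  50  70 113  80
108 117  90  84  71  60 138 147 146 148 148 148 147 147 147 150 148 148 148 146 146 133  88  84  85 117 139 128
110 121  96  82  72  55 133 146 145 146 147 148 148 146 147 147 147 147 146 147 148 126  83  83  82 125 148 149
112 123  98  85  76  55 141 147 149 146 147 145 148 149 147 146 149 147 146 148 148 128  83  84  86 128 146 147
114 122 101  83  77  53 137 147 146 149 146 149 148 149 146 146 149 146 146 147 147 125  82  84  81 130 147 146
116 129 116  86  78  49 127 145 146 148 149 147 146 147 145 146 149 146 147 149 151 125  82  83  84 136 147 146
118 146 131  86  79  44 118 145 149 146 145 144 145 134 132 144 148 148 149 144 148 125  85
[... 1000 characters left out ...]
  98  98 125 148 147 151 150
138 147 149 140 133 104  83  85  93  88  84  88  85  87  87  86  86  90  95 109  99  92  96 123 146 149 149 149
140 120 117  91  81  75  77  86  92  84  87  86  88  87  85  91 109 112 105  88  91  82  79 125 148 147 148 147
142  77  75  73  73  73  75  79  90  83  86  84  84  97 111 138 194 199 177 126  86  79  89 139 147 149 150 149
144  74  77  75  74  72  78  79  81  84  87  88  98 143 166 174 164 154 128  96  82  82 123 148 147 149 148 147
146  74  74  75  74  76  76  81  79  81  83  84  92  97 101 102  91  95  89  90  84  91 131 147 148 151 148 148
148  75  75  71  74  71  73  80  90 115 107  96  85  87  87  94  91  99 117 143 131  86  97 128 141 141 144 150
```

Seated: plate spans x 266–302 at y≈135 and the knob top is at (283,119), matching prediction. Now gripping the outer collar.

Call:
arm_command --deltas '[[[0.05,-0.05,-0.8,0,0,0],[0,0,-0.8,0,0,0],[0,0,-0.6,0,0,0],[0,0,0,0,0,0],[0,0,0,0,0,0]]]'

```text
t: 38.45
tool_pos: [0.5468, 0.2705, 0.0731]
orientation: [-2.599, -1.764, 0.003]
force: [0.0, 0.3, 0.6]
opening: 0.0929
gripper_force: 0.0
```

Call:
arm_command --deltas '[[[0,0,0,0,0,0],[0,0,0,0,0,0],[0,0,0,0,0,0],[0,0,0,0,0,0],[0,0,0,0,0,0],[0,0,0,0,0,0],[0,0,0,0,0,0],[0,0,0,0,0,0],[0,0,0,0,0,0],[0,0,0,0,0,0]]]' --gripper -1 --squeeze 30

```text
t: 39.28
tool_pos: [0.5477, 0.2708, 0.0744]
orientation: [2.6, 1.764, 0.0]
force: [0.7, -0.6, 0.9]
opening: 0.0431
gripper_force: 30.0
```

Call:
arm_command --deltas '[[[0,0,0.3,0,0,0],[0,0,0.5,0,0,0],[0,0,0.7,0,0,0],[0,0,0.8,0,0,0],[0,0,0.8,0,0,0],[0,0,0.8,0,0,0],[0,0,0.8,0,0,0],[0,0,0.8,0,0,0],[0,0,0.8,0,0,0],[0,0,0.8,0,0,0],[0,0,0.8,0,0,0],[0,0,0.7,0,0,0]]]'

```text
t: 40.28
tool_pos: [0.5477, 0.2708, 0.1614]
orientation: [2.6, 1.764, 0.001]
force: [0.7, -0.3, -0.9]
opening: 0.0432
gripper_force: 30.0
```

Call:
arm_command --deltas '[[[0,0,0.6,0,0,0],[0,0,0.4,0,0,0],[0,0,0.2,0,0,0],[0,0,0,0,0,0],[0,0,0,0,0,0],[0,0,0,0,0,0],[0,0,0,0,0,0],[0,0,0,0,0,0]]]'

```text
t: 40.95
tool_pos: [0.5474, 0.2707, 0.1718]
orientation: [-2.6, -1.764, 0.001]
force: [-0.4, 0.6, -1.9]
opening: 0.0431
gripper_force: 30.0
```

```bash
python3 - <<'E'
from h import *
s=st(); i,m=shot("side"); g=cv2.cvtColor(i,6); cv2.imwrite("pics/fin.png",i)
print("flange top L/R",px(m,[.5477-.044,.2707,.066]).round(1),px(m,[.5477+.044,.2707,.066]).round(1),"knob",px(m,[.5477,.2707,.116]).round(1),"outer L/R",px(m,[.4977,.2707,.168]).round(1),px(m,[.5977,.2707,.168]).round(1))
for y in range(74,154,2): print(y,' '.join('%3d'%x for x in g[y,256:314:2]))
E
```

```text
t 40.95 tcp [0.5474 0.2707 0.1718] yaw_y -21.7 z [-0.001 -0.    -1.   ] F [-0.4  0.6 -1.9] open 0.0431 gf 30.0 q6 [ 0.38  0.18  1.51 -0.    1.44  0.75]
flange top L/R [268.9 137.9] [299.6 134. ] knob [283.6 120.7] outer L/R [264.3 106.2] [301.1 101.9]
74  48  38  12  15  16  17  28  50  53  50  48  47  44  45  38  34   7  16  24  21  26  63  83  92  58  40  48  80  72
76  51  45  38  33  24  34  44  72  66  65  69  79  83  87  91  85  29  15  16  13  19  46  93 108 107  92  85  82  73
78  63  69  75  75  88  85  76  81  73 115 136 140 140 137 139 133  88  43  34  40  40  89 135 145 140 139 128  82  82
80 126 133 136 136 138 104  83  81  70 113 142 143 143 143 146 142 135  91  79  79  84 136 142 143 145 142 131  82 108
82 138 142 141 144 141 105  82  80  57 103 145 143 147 145 144 143 143  95  84  82  94 142 146 143 145 143 142 130 135
84 138 142 138 136 146 119  86  84  55  97 143 145 142 143 145 145 132  88  83  82  97 143 146 145 146 145 146 144 147
86 141 139 143 135 142 130  86  81  59  94 144 146 147 144 143 144 130  82  82  81  95 142 147 143 145 143 143 143 145
88 141 140 142 
[... 3238 characters left out ...]
  73  71  74  69  67  59  60  60  52  50  63  72  73  73  65  71  75  95 134 148 148 146 148 147 150
144  75  73  74  78  73  73  73  75  80  78  65  66  67  66  67  64  66  76  79  86  85  94 133 147 147 147 148 147 147
146  73  71  75  75  73  75  73  77  77  92 108 134 105  92 119 106  89  90  99 109  87  95 136 147 146 147 148 149 145
148  74  75  74  74  73  73  72  75  91 136 168 150  98  95 128 148 101  99 135 167 135  88 104 125 140 146 147 146 147
150  74  73  73  74  75  74  69  77 125 137 134 117  90  92 113 171 158 139 134 136 162 114  73  78  84 104 143 148 147
152  75  73  74  73  73  72  70  85 126  92  85  88  89  92 127 174 179 137  95  95 128 140  68  68  69 107 145 146 146
```

The outer lid is up (plate around y≈105), with the inner lid seated below it: flange at y≈136 spanning x 269–300, knob at (284,122). Everything is still, so I'm handing in.

```bash
python3 -c "
from h import *
print(ticket.close_job())"
```

```text
the job is handed in; nothing more can be done
None
```

I finished the whole sequence and handed the job in at about 41 s of the 72 s allowed, with the outer lid held level about 10 cm above the seated inner lid. The hand-in returned no verdict. The rod also pivoted in the grip and missed its hole on the first return, so I regripped it and stood it back with the collar down.

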